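Rack and vent the tubeless charge tanks

TASK

Put the air tanks away for the night. First slide every tank's mounting shoe into the rack from its open end, until all are wholly inside the rails; then let the air out of each tank there: undo the knurled lock nut on its valve and press the freed valve tip all the way down, so that its gauge falls to empty. Leave the other things on the bench alone.

Things in the scene. Friction and masses are not known exactly. Their poses are not given: they have to be found in the camera images.
- rack: Fixed aluminium rack, 13.5 mm high: two lipped rails 290 mm long along its y, the bench as floor. Origin: on the bench, midway between the rails at the inner face of the end stop; +y to the open end, z up. Side walls at x = +-47 mm; lips reach in to x = +-35 mm, undersides 9 mm up. Holds three tanks side by side (92 mm each), across the rails, either way round.
- mouth (a point): Open end of the rack: midway between the rails on the bench, at rack y = 290 mm. From here the side walls flare outwards for another 38 mm; there are no lips over the flare.
- tank1: Aluminium air tank 1, about 0.5 kg, lying on a flat black shoe; may be absent. Origin: centre of the shoe's underside; x along the tank to its valve end, z up. Shoe 90 (x) x 92 (y) x 6 mm. Tank 50 mm across, x = -65 to 45 mm, axis 43 mm up, top 68 mm; pick up across it at x = 0. Then neck, manifold block (x = 70 mm) and, at x = 98 mm, a 36 mm gauge facing up at 45 degrees; ends at x = 112 mm.
- tank2: Aluminium air tank 2, about 0.5 kg, lying on a flat black shoe; may be absent. Origin: centre of the shoe's underside; x along the tank to its valve end, z up. Shoe 90 (x) x 92 (y) x 6 mm. Tank 50 mm across, x = -65 to 45 mm, axis 43 mm up, top 68 mm; pick up across it at x = 0. Then neck, manifold block (x = 70 mm) and, at x = 98 mm, a 36 mm gauge facing up at 45 degrees; ends at x = 112 mm.
- tank3: Aluminium air tank 3, about 0.5 kg, lying on a flat black shoe; may be absent. Origin: centre of the shoe's underside; x along the tank to its valve end, z up. Shoe 90 (x) x 92 (y) x 6 mm. Tank 50 mm across, x = -65 to 45 mm, axis 43 mm up, top 68 mm; pick up across it at x = 0. Then neck, manifold block (x = 70 mm) and, at x = 98 mm, a 36 mm gauge facing up at 45 degrees; ends at x = 112 mm.
- valve1 (a point): Foot of tank 1's lock nut when screwed down: on the valve's upright axis, fixed to the tank at x = 70, z = 72 mm of its frame. The knurled steel nut, 12 mm across and 9 mm high, stands above this point and climbs 1.1 mm per rad as it is undone. Below it is a 10 mm brass stem; the tip comes up through it.
- tip1 (a point): Top of tank 1's brass valve tip (pin), 6 mm across, 22 mm above point valve1 when not pressed. The nut rides on the pin and sinks with it when it is pressed.
- valve2 (a point): Foot of tank 2's lock nut when screwed down: on the valve's upright axis, fixed to the tank at x = 70, z = 72 mm of its frame. The knurled steel nut, 12 mm across and 9 mm high, stands above this point and climbs 1.1 mm per rad as it is undone. Below it is a 10 mm brass stem; the tip comes up through it.
- tip2 (a point): Top of tank 2's brass valve tip (pin), 6 mm across, 22 mm above point valve2 when not pressed. The nut rides on the pin and sinks with it when it is pressed.
- valve3 (a point): Foot of tank 3's lock nut when screwed down: on the valve's upright axis, fixed to the tank at x = 70, z = 72 mm of its frame. The knurled steel nut, 12 mm across and 9 mm high, stands above this point and climbs 1.1 mm per rad as it is undone. Below it is a 10 mm brass stem; the tip comes up through it.
- tip3 (a point): Top of tank 3's brass valve tip (pin), 6 mm across, 22 mm above point valve3 when not pressed. The nut rides on the pin and sinks with it when it is pressed.
- nut1 (a joint): Turn of tank 1's lock nut, rad: 0 to 0.3 at first (screwed down), grows counter-clockwise seen from above (undoing) to a stop at 4.4, stays where it is left, turns with 0.04 N m. It locks the tip until undone to about 3.2, then the tip is free.
- pin1 (a joint): How far tank 1's valve tip is pressed down, 0 to 0.004 m; a spring pushes it back (about 4 N to start, 6 N at the bottom).
- gauge1 (a joint): Needle of tank 1's gauge, rad: 0 to 0.2 charged (pointing up and left), 1.2 to 1.6 empty (left and down). It falls as the freed tip is pressed, all the way at about 4 mm, and then stays down.
- nut2 (a joint): Turn of tank 2's lock nut, rad: 0 to 0.3 at first (screwed down), grows counter-clockwise seen from above (undoing) to a stop at 4.4, stays where it is left, turns with 0.04 N m. It locks the tip until undone to about 3.2, then the tip is free.
- pin2 (a joint): How far tank 2's valve tip is pressed down, 0 to 0.004 m; a spring pushes it back (about 4 N to start, 6 N at the bottom).
- gauge2 (a joint): Needle of tank 2's gauge, rad: 0 to 0.2 charged (pointing up and left), 1.2 to 1.6 empty (left and down). It falls as the freed tip is pressed, all the way at about 4 mm, and then stays down.
- nut3 (a joint): Turn of tank 3's lock nut, rad: 0 to 0.3 at first (screwed down), grows counter-clockwise seen from above (undoing) to a stop at 4.4, stays where it is left, turns with 0.04 N m. It locks the tip until undone to about 3.2, then the tip is free.
- pin3 (a joint): How far tank 3's valve tip is pressed down, 0 to 0.004 m; a spring pushes it back (about 4 N to start, 6 N at the bottom).
- gauge3 (a joint): Needle of tank 3's gauge, rad: 0 to 0.2 charged (pointing up and left), 1.2 to 1.6 empty (left and down). It falls as the freed tip is pressed, all the way at about 4 mm, and then stays down.
- screwdriver: Bystander: a screwdriver 200 mm long lying on the bench, to be left where it is.
- wax: Bystander: a block of wax 100 x 55 x 30 mm lying on the bench, to be left where it is.
- cleaner: Bystander: an upright spray can, 60 mm in diameter and 170 mm high (origin at its base), to be left where it is.
Mind the look-alikes: they are no part of the job. Leave any green look-alike of the tank1 alone.

How it is judged:
On the way, in this order (a step that is already met when the one before it is completed fails the run):
1. every tank's shoe is wholly inside the rails of the rack (x of tank1 in the frame of rack between -0.008 and 0.008 m and y of tank1 in the frame of rack between 0.035 and 0.252 m and z of each of tank1, tank2, tank3 in the frame of rack below 0.005 m and angle between the x axis of each of tank1, tank2, tank3 and the x axis of rack, either way round below 0.12 rad and angle between each of tank1, tank2, tank3's own z axis and vertical below 0.08 rad and x of tank2 in the frame of rack between -0.008 and 0.008 m and y of tank2 in the frame of rack between 0.035 and 0.252 m and x of tank3 in the frame of rack between -0.008 and 0.008 m and y of tank3 in the frame of rack between 0.035 and 0.252 m), for 0.2 s.
2. every tank's gauge has fallen to empty (value of joint each of gauge1, gauge2, gauge3 above 1 rad), for 0.2 s.
At the end, for the whole second after the job is handed in: Every tank present lies flat in the rack, shoe wholly inside the rails (centre 35 to 252 mm from the stop, within 8 mm of the centre line, square within 7 degrees), nut undone over 2.5 rad, tip released, gauge empty (over 1.0 rad), at rest (all of step 1 and all of step 2 and value of joint each of nut1, nut2, nut3 above 2.5 rad and value of joint each of pin1, pin2, pin3 below 0.001 m and linear speed of each of tank1, tank2, tank3 below 0.02 m/s); the robot touches nothing.
It fails at once if the screwdriver was shoved more than 4 cm or knocked over (distance of screwdriver from where it was at the start of the episode above 0.04 m).
It fails at once if the wax block was shoved more than 4 cm or knocked over (distance of wax from where it was at the start of the episode above 0.04 m).
It fails at once if the spray can was shoved more than 4 cm or knocked over (distance of cleaner from where it was at the start of the episode above 0.04 m or angle between cleaner's own z axis and vertical above 0.5 rad).
Of tank1, tank2, tank3 only 2 to 3 are there at a start; the rules pass over those that are not, and their reading is None.
At some moment in a run one of tank1, tank2, tank3 may be knocked a few centimetres aside while the robot is not near it.
Once in a run the grip may slacken for a moment while it holds something.
It also fails if it takes over 210 s, if anything falls off the work surface, if the arm or the gripper's body presses on something with over 40 N, if the wrist force passes 120 N, or if a joint passes its speed limit or range.

ROBOT

A 6-joint arm with a two-finger parallel gripper is mounted at the origin on the work surface. World frame = base frame: x ahead of the robot, y to its left, z up, the work surface at z = 0. Lengths are in m, angles in rad, forces in N, time in s.
With the tool pointing down it reaches from about 0.35 to 0.775 m from the base axis. Payload 7.3 kg.
Tool frame: the origin (TCP) lies midway between the tips of the shut fingers; the grasp point (between the pads) lies 19 mm behind it (robot.grip_depth is the z of the grasp point in the tool frame, in m); z points along the fingers, y is the line along which they close (so a half turn about z gives the same grasp; the last joint's range is limited). The gripper opens to 92 mm and grips with 3 to 60 N. Pads are 19 mm wide; open, the fingers measure 130 mm over their backs; the gripper's body (75 mm by 190 mm) begins 47 mm behind the grasp point.
Start: joints at [-1.358, 0.342, 1.524, -0, 1.275, -0.146], TCP at [0.184, -0.492, 0.227] pointing down, gripper open.
Joint ranges: [-2.53, 2.53], [-0.77, 2.02], [0.04, 2.7], [-1, 4.14], [0.28, 2.66], [-3.11, 3.11]. Speed limits (rad/s): [2.57, 2.57, 3.14, 3.14, 3.14, 3.14].

INTERFACE

Orientations are given as [roll, pitch, yaw] about the fixed x, y, z axes, in that order (R = Rz(yaw) Ry(pitch) Rx(roll)).
In Python, from cell import robot, viewer gives the robot as it stands.
- The arm moves only by the tool step_arm, never from a script. Its argument "increments" is a list of rows, each an object with "delta_pos": the shift along the tool's x, y, z in cm, a list of three; "dr": the turn, a rotation vector about the tool's x, y, z in degrees, a list of three; "fingers": the closure, from -1 (fully open) to 1 (shut), so that 0 is half open. In form: [{"delta_pos": [tx, ty, tz], "dr": [wx, wy, wz], "fingers": fingers}, ...]. A call has exactly 5 rows; each row is the pose to reach, as a shift and turn from the pose commanded when the call began, along the tool's axes at that moment; what a row does not reach only later rows make up. A row lasts 1/8 s, in which the tool goes at most 62.5 mm and 10.7 degrees, less where a joint would pass 70% of its speed; a pose out of reach is approached as far as the arm can. A call with a gripper value outside its range is refused whole. The fingers move at their own pace and stop on an object; "newtons" is the grip in N (left out, the last holds). Time passes only in rows, so rows that repeat a pose let the fingers close, or fill a call up. It gives the time, the measured TCP pose, the force, the opening and the grip force at its end, in the units of the state.
- robot.observe(): the state, without advancing time (a new reading comes with each control period).
- viewer.read_camera(name): name is "scene" or "side" or "wrist"; returns the picture (400x640x3 uint8, red, green, blue); there is no depth.
- viewer.camera_params(name): a dict with "K" (3x3 intrinsics, pixels), "T" (4x4, takes a point from camera to world coordinates). Camera axes: x right, y down, z forward; pixel columns grow to the right and rows downward; lengths in m; the calibration is good to about 2 mm. A picture is of the moment at which its call begins: read the wrist's pose just before it. camera_params takes no time and is no camera call; for the wrist camera it gives the pose at the moment of the call.
- robot.hand_in(): hands the job in; it is judged then, once.
The state is a dict: "time": time; "qpos": joint angles; "qvel": joint speeds; "joint_efforts": joint torques, N m; "tool_pos": TCP position; "tool_rot": TCP orientation; "contact_force": force on the tool from outside, world axes, zero at the start; "torque": the same for the moment, N m; "opening": finger opening in m; "grip_force": force on a finger pad.
Only numpy, scipy, OpenCV 4.12 (cv2) and the standard library are available. Lean on these libraries where they do the work, as an engineer would, in place of code of your own. Each camera call takes 0.05 s, during which the arm holds its last target. There are 200 camera calls.

## Working session

There is one attempt and no reset: what is moved stays moved. The work goes in short steps, Python scripts to look and compute and a tool call to move; the robot and the scene stay as the last step left them, time stands still between calls to the robot, and variables do not carry over. Pictures are saved under pics/ and viewed, at most 14 in all, crops included, and the job is handed in when it is done.

Besides the shell and the picture viewer there is one more tool, called after "Call:" in YAML: its name, and indented under it one key for each argument. step_arm: Moves the arm, as the interface text tells. Its arguments: {"type":"object","properties":{"increments":{"type":"array"},"newtons":{"type":"number"}},"required":["increments"]}

```bash
ls; mkdir -p pics
cat > h.py <<'E'
import numpy as np, cv2
from cell import robot, viewer
from scipy.spatial.transform import Rotation as Ro
def cam(n):
    P=viewer.camera_params(n); return np.array(P["K"]),np.array(P["T"])
def shot(n,f=None):
    im=np.array(viewer.read_camera(n))
    if f: cv2.imwrite("pics/"+f,im[:,:,::-1])
    return im
def ray(n,uv,z,KT=None):
    K,T=KT or cam(n); d=T[:3,:3]@np.linalg.inv(K)@[uv[0],uv[1],1]; c=T[:3,3]
    return c+d*(z-c[2])/d[2]
def proj(n,p,KT=None):
    K,T=KT or cam(n); q=T[:3,:3].T@(np.array(p)-T[:3,3]); q=K@q; return q[:2]/q[2]
def st():
    s=robot.observe(); print({k:np.round(s[k],3).tolist() for k in("time","tool_pos","tool_rot","opening","contact_force","grip_force","qpos")}); return s
E
python3 - <<'E'
from h import *
st()
a=shot("scene","s0.png");b=shot("side","d0.png")
for n in("scene","side","wrist"): K,T=cam(n);print(n,K.round(1).tolist(),T.round(3).tolist())
E
```

```text
pics
{'time': 0.0, 'tool_pos': [0.184, -0.491, 0.226], 'tool_rot': [-3.14, -0.0, 0.359], 'opening': 0.092, 'contact_force': [-0.532, 0.627, 0.893], 'grip_force': 0.0, 'qpos': [-1.358, 0.343, 1.525, -0.0, 1.275, -0.146]}
scene [[398.4, 0.0, 324.6], [0.0, 398.4, 199.5], [0.0, 0.0, 1.0]] [[0.232, 0.799, -0.555, 1.248], [0.973, -0.181, 0.145, -0.27], [0.015, -0.573, -0.819, 1.218], [0.0, 0.0, 0.0, 1.0]]
side [[425.8, 0.0, 318.1], [0.0, 425.8, 193.8], [0.0, 0.0, 1.0]] [[0.821, -0.288, 0.493, -0.204], [-0.571, -0.395, 0.72, -1.117], [-0.013, -0.872, -0.489, 0.781], [0.0, 0.0, 0.0, 1.0]]
wrist [[353.5, 0.0, 324.0], [0.0, 353.5, 198.4], [0.0, 0.0, 1.0]] [[0.35, -0.902, -0.252, 0.253], [-0.937, -0.337, -0.094, -0.466], [-0.001, 0.269, -0.963, 0.385], [0.0, 0.0, 0.0, 1.0]]
```

View pics/s0.png

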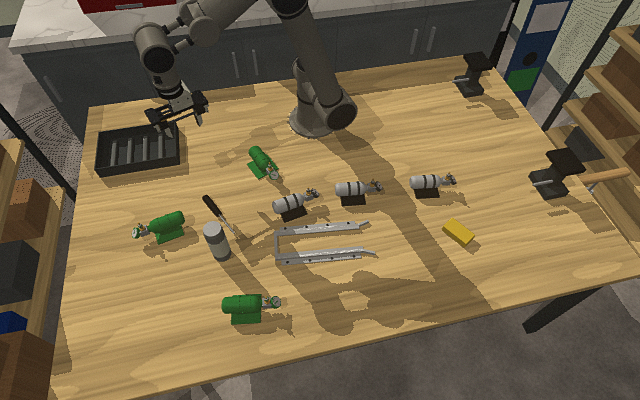

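View pics/d0.png

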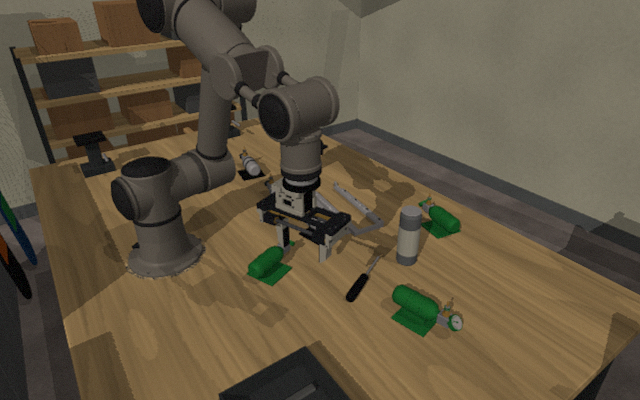

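Candidates for a tank: grey ones at (289,205), (352,190), (427,182); green look-alikes at (263,160), (166,227), (246,306), which I leave alone. The rack's end stop is at (276,247) and its mouth is on the right, near (370,240). I'll check this in a close crop.

Run:
```python
from h import *
im=cv2.imread("pics/s0.png")[150:280,255:475]
cv2.imwrite("pics/c0.png",cv2.resize(im,(792,468),interpolation=cv2.INTER_CUBIC))
for n,uv,z in[("t1",(290,203),.043),("t2",(352,189),.043),("t3",(428,182),.043),("stopA",(277,236),.0135),("stopB",(277,262),.0135),("openA",(358,226),.0135),("openB",(362,252),.0135),("wax",(458,233),.03),("can",(213,229),.17),("sd",(205,198),.01),("sd2",(228,228),.01)]: print(n,ray("scene",uv,z).round(3))
```

```text
t1 [ 0.439 -0.187  0.043]
t2 [0.428 0.047 0.043]
t3 [0.46  0.332 0.043]
stopA [ 0.545 -0.254  0.014]
stopB [ 0.643 -0.27   0.014]
openA [0.569 0.031 0.014]
openB [0.671 0.016 0.013]
wax [0.683 0.357 0.03 ]
can [ 0.569 -0.441  0.17 ]
sd [ 0.325 -0.486  0.01 ]
sd2 [ 0.473 -0.416  0.01 ]
```

View pics/c0.png

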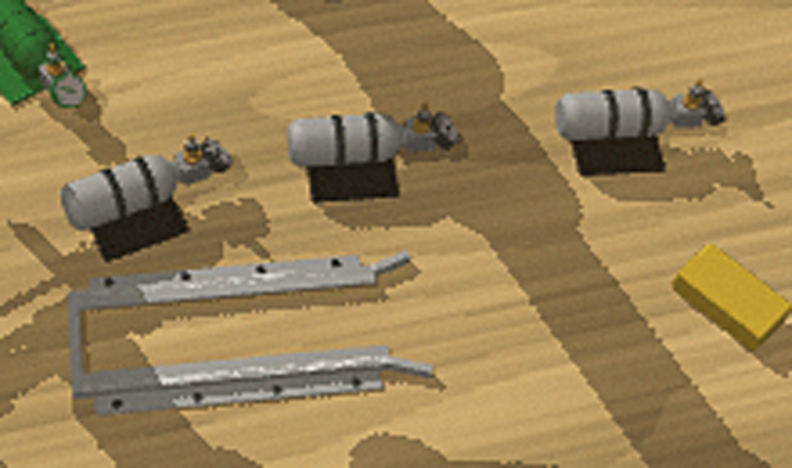

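The crop confirms three grey tanks on black shoes, with their valves to the right, and the rack's mouth on the right. Next I move the wrist camera above the area.

Call:
step_arm:
  increments:
    - {"delta_pos": [4.6,-3.4,-2],"dr": [0,0,-10],"fingers": -1}
    - {"delta_pos": [9.2,-6.8,-4],"dr": [0,0,-20],"fingers": -1}
    - {"delta_pos": [13.8,-10.2,-6],"dr": [0,0,-30],"fingers": -1}
    - {"delta_pos": [18.4,-13.6,-8],"dr": [0,0,-40],"fingers": -1}
    - {"delta_pos": [23,-17,-10],"dr": [0,0,-50],"fingers": -1}

```text
time: 0.72
tool_pos: [0.3406, -0.2499, 0.3272]
tool_rot: [-3.142, -0.0, 1.237]
contact_force: [1.1, -1.0, -0.7]
opening: 0.0916
grip_force: 0.0
```

Call:
step_arm:
  increments:
    - {"delta_pos": [5.8,1.3,-0.5],"dr": [0,0,-4],"fingers": -1}
    - {"delta_pos": [11.6,2.6,-1],"dr": [0,0,-8],"fingers": -1}
    - {"delta_pos": [17.4,3.9,-1.5],"dr": [0,0,-12],"fingers": -1}
    - {"delta_pos": [23.2,5.2,-2],"dr": [0,0,-16],"fingers": -1}
    - {"delta_pos": [29,6.7,-2],"dr": [0,0,-19.5],"fingers": -1}

```text
time: 1.35
tool_pos: [0.5005, 0.0014, 0.347]
tool_rot: [3.141, 0.0, 1.574]
contact_force: [1.1, -0.7, 0.3]
opening: 0.0918
grip_force: 0.0
```

Call:
step_arm:
  increments:
    - {"delta_pos": [0,0,0],"dr": [0,0,0],"fingers": -1}
    - {"delta_pos": [0,0,0],"dr": [0,0,0],"fingers": -1}
    - {"delta_pos": [0,0,0],"dr": [0,0,0],"fingers": -1}
    - {"delta_pos": [0,0,0],"dr": [0,0,0],"fingers": -1}
    - {"delta_pos": [0,0,0],"dr": [0,0,0],"fingers": -1}

```text
time: 1.98
tool_pos: [0.4995, -0.0012, 0.3469]
tool_rot: [3.141, 0.0, 1.57]
contact_force: [1.3, -0.6, 0.7]
opening: 0.0917
grip_force: 0.0
```

Run:
```python
from h import *
st(); K,T=cam("wrist"); np.savez("w1.npz",K=K,T=T); im=shot("wrist","w1.png"); print(T.round(3).tolist())
cv2.imwrite("pics/w1b.png",cv2.resize(im[:,:,::-1],(800,500)))
```

```text
{'time': 1.975, 'tool_pos': [0.5, -0.001, 0.347], 'tool_rot': [3.141, 0.0, 1.57], 'opening': 0.092, 'contact_force': [1.346, -0.609, 0.717], 'grip_force': 0.0, 'qpos': [-0.156, 0.228, 1.354, -0.0, 1.559, -0.155]}
[[1.0, -0.002, -0.0, 0.5], [-0.002, -0.963, -0.27, 0.071], [0.0, 0.27, -0.963, 0.506], [0.0, 0.0, 0.0, 1.0]]
```

View pics/w1b.png

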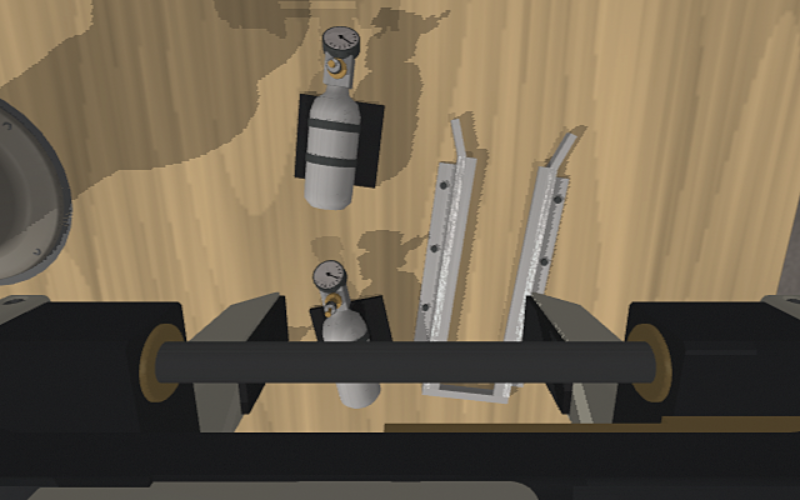

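Wrist view (800-wide): tank 2's shoe has corners near (300,94), (384,106), (375,187) and (295,178). The rack lips run from (475,158)/(540,168) at the mouth to (437,385)/(500,395) at the stop.

Run:
```python
from h import *
d=np.load("w1.npz");KT=(d["K"],d["T"])
R=lambda u,v,z: ray("",(u/1.25,v/1.25),z,KT)
print("rack");
for n,u,v,z in[("Lm",475,158,.0135),("Ls",437,385,.0135),("Rm",540,168,.0135),("Rs",500,395,.0135),("Lout",440,163,.0135),("Rout",570,179,.0135),("Lfl",452,118,.0135),("Rfl",577,135,.0135)]: print(n,R(u,v,z).round(4))
for c in [(300,94),(384,106),(375,187),(295,178)]: print(R(*c,.006).round(4))
print("nut",R(334,66,.081).round(4),"tail",R(328,208,.043).round(4), "gauge",R(341,38,.07).round(4))
im=cv2.imread("pics/w1.png")[70:330,220:470]
cv2.imwrite("pics/w1c.png",cv2.resize(im,None,fx=2.3,fy=2.3,interpolation=cv2.INTER_CUBIC))
```

```text
rack
Lm [0.5769 0.0351 0.0135]
Ls [ 0.5404 -0.2473  0.0135]
Rm [0.6489 0.0242 0.0135]
Rs [ 0.621  -0.262   0.0135]
Lout [0.5387 0.0298 0.0135]
Rout [0.6832 0.0121 0.0135]
Lfl [0.5506 0.0772 0.0135]
Rfl [0.686  0.0593 0.0135]
[0.388  0.1022 0.006 ]
[0.4777 0.0898 0.006 ]
[0.4663 0.0025 0.006 ]
[0.3766 0.0128 0.006 ]
nut [0.4368 0.1211 0.081 ] tail [ 0.4185 -0.0146  0.043 ] gauge [0.4426 0.146  0.07  ]
```

View pics/w1c.png

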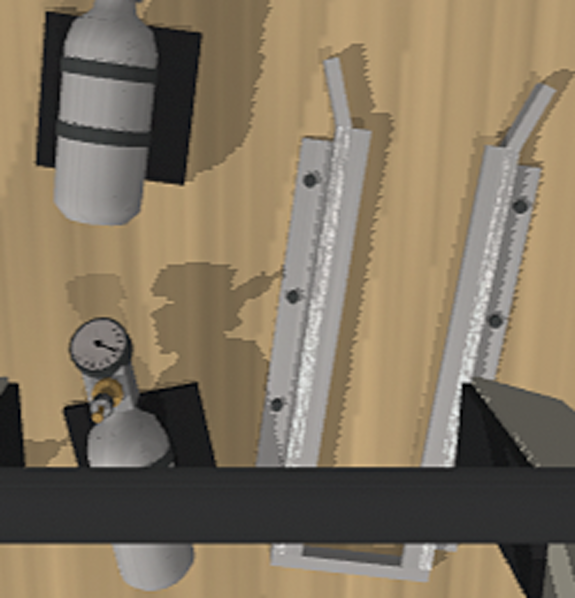

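Crop (scale 2.3, offset 220,70): the left lip's inner edge runs (371,130)→(318,465) and the right one (487,147)→(423,465). The stop's top inner edge runs (303,558)→(405,568).

Run:
```python
from h import *
d=np.load("w1.npz");KT=(d["K"],d["T"])
R=lambda u,v,z: ray("",(u/2.3+220-.3,v/2.3+70-.3),z,KT)
P={}
for n,u,v,z in[("Lm",371,130,.0135),("Ls",318,465,.0135),("Rm",487,147,.0135),("Rs",423,465,.0135),("stL",303,558,.0135),("stR",405,568,.0135),("stLb",303,545,0),("stRb",405,550,0),("flL",328,60,.0135),("flR",552,88,.0135)]:
  P[n]=R(u,v,z); print(n,P[n].round(4))
a=np.arctan2(*(P["Lm"]-P["Ls"])[:2]);b=np.arctan2(*(P["Rm"]-P["Rs"])[:2]);c=np.arctan2(*(P["Rm"]-P["Lm"])[1::-1])
print(np.degrees([a,b,c]),np.linalg.norm(P["Rm"]-P["Lm"]))
m=(P["Rm"]+P["Lm"])/2;print("mouth",m)
```

```text
Lm [0.5783 0.0354 0.0135]
Ls [ 0.5521 -0.1843  0.0135]
Rm [0.6481 0.0253 0.0135]
Rs [ 0.6222 -0.1844  0.0135]
stL [ 0.5435 -0.2551  0.0135]
stR [ 0.6144 -0.2632  0.0135]
stLb [ 0.5444 -0.2536  0.    ]
stRb [ 0.6167 -0.2577  0.    ]
flL [0.5516 0.0754 0.0135]
flR [0.6835 0.0594 0.0135]
[ 6.79650197  7.0361557  -8.23296027] 0.07053068428408893
mouth [0.61317136 0.03031306 0.0135    ]
```

Call:
step_arm:
  increments:
    - {"delta_pos": [2,-3,4],"dr": [0,0,4],"fingers": -1}
    - {"delta_pos": [5.3,-7.2,8],"dr": [0,0,7.6],"fingers": -1}
    - {"delta_pos": [5.3,-7.2,13],"dr": [0,0,7.6],"fingers": -1}
    - {"delta_pos": [5.3,-7.2,18],"dr": [0,0,7.6],"fingers": -1}
    - {"delta_pos": [5.3,-7.2,20],"dr": [0,0,7.6],"fingers": -1}

```text
time: 2.65
tool_pos: [0.426, 0.0525, 0.1445]
tool_rot: [-3.138, 0.0, 1.439]
contact_force: [1.0, 0.0, 0.6]
opening: 0.092
grip_force: 0.0
```

Call:
step_arm:
  increments:
    - {"delta_pos": [0,0,3],"dr": [0,0,0],"fingers": -1}
    - {"delta_pos": [0,0,6],"dr": [0,0,0],"fingers": -1}
    - {"delta_pos": [0,0,9],"dr": [0,0,0],"fingers": -1}
    - {"delta_pos": [0,0,12.2],"dr": [0,0,0],"fingers": -1}
    - {"delta_pos": [0,0,12.2],"dr": [0,0,0],"fingers": -1}

```text
time: 3.28
tool_pos: [0.4263, 0.0523, 0.0234]
tool_rot: [-3.137, 0.0, 1.439]
contact_force: [0.1, 0.1, 0.4]
opening: 0.0919
grip_force: 0.0
```

Call:
step_arm:
  increments:
    - {"delta_pos": [0,0,0],"dr": [0,0,0],"fingers": 1}
    - {"delta_pos": [0,0,0],"dr": [0,0,0],"fingers": 1}
    - {"delta_pos": [0,0,0],"dr": [0,0,0],"fingers": 1}
    - {"delta_pos": [0,0,0],"dr": [0,0,0],"fingers": 1}
    - {"delta_pos": [0,0,0],"dr": [0,0,0],"fingers": 1}
  newtons: 40

```text
time: 3.9
tool_pos: [0.4269, 0.0525, 0.0249]
tool_rot: [-3.14, 0.0, 1.439]
contact_force: [-4.2, 0.2, 6.3]
opening: 0.049
grip_force: 40.0
```

Call:
step_arm:
  increments:
    - {"delta_pos": [1,0,-2],"dr": [0,0,5],"fingers": 1}
    - {"delta_pos": [4,0,-2.5],"dr": [0,0,14],"fingers": 1}
    - {"delta_pos": [7,2,-2.5],"dr": [0,0,24],"fingers": 1}
    - {"delta_pos": [10.2,5,-2.5],"dr": [0,0,34],"fingers": 1}
    - {"delta_pos": [10.2,9,-2.5],"dr": [0,0,44],"fingers": 1}

```text
time: 4.53
tool_pos: [0.5303, 0.1439, 0.049]
tool_rot: [-3.141, 0.001, 0.669]
contact_force: [-0.1, -0.1, -5.0]
opening: 0.0494
grip_force: 40.0
```

```bash
cat >> h.py <<'E'
Mo=np.array([.6132,.0303]); U=np.array([.1219,.9925]); V=np.array([.9925,-.1219])
def go(x,y,z,yawdeg):
    s=st(); p=np.array(s["tool_pos"]); R=Ro.from_euler("xyz",s["tool_rot"])
    d=R.inv().apply(np.array([x,y,z])-p)*100
    Rt=Ro.from_euler("xyz",[180,0,yawdeg],degrees=True)
    print("delta cm",d.round(2),"dr",np.degrees((R.inv()*Rt).as_rotvec()).round(1),"yaw",np.degrees(s["tool_rot"][2]).round(2))
def rk(x,y): return Mo+U*(y-.29)+V*x
E
python3 - <<'E'
from h import *
go(*rk(0,.39),.05,-7)
E
```

```text
{'time': 4.525, 'tool_pos': [0.53, 0.144, 0.049], 'tool_rot': [-3.141, 0.001, 0.669], 'opening': 0.049, 'contact_force': [-0.053, -0.073, -5.044], 'grip_force': 39.991, 'qpos': [0.125, 0.588, 1.671, 0.0, 0.884, 1.027]}
delta cm [ 6.57  7.03 -0.12] dr [-0.   0.1 45.3] yaw 38.32
```

Call:
step_arm:
  increments:
    - {"delta_pos": [1.5,1.5,0],"dr": [0,0,9],"fingers": 1}
    - {"delta_pos": [3,3,0],"dr": [0,0,18],"fingers": 1}
    - {"delta_pos": [4.5,4.5,0],"dr": [0,0,27],"fingers": 1}
    - {"delta_pos": [6,6,0],"dr": [0,0,36],"fingers": 1}
    - {"delta_pos": [6.6,7,0],"dr": [0,0,45.3],"fingers": 1}

```text
time: 5.15
tool_pos: [0.6257, 0.1278, 0.0483]
tool_rot: [3.141, 0.002, -0.125]
contact_force: [-0.6, -0.3, -5.1]
opening: 0.049
grip_force: 40.0
```

Call:
step_arm:
  increments:
    - {"delta_pos": [0,0,0],"dr": [0,0,0],"fingers": 1}
    - {"delta_pos": [0,0,1],"dr": [0,0,0],"fingers": 1}
    - {"delta_pos": [0,0,1.8],"dr": [0,0,0],"fingers": 1}
    - {"delta_pos": [0,0,2.4],"dr": [0,0,0],"fingers": 1}
    - {"delta_pos": [0,0,2.4],"dr": [0,0,0],"fingers": 1}

```text
time: 5.78
tool_pos: [0.6253, 0.128, 0.0254]
tool_rot: [3.141, 0.0, -0.119]
contact_force: [-0.1, 0.2, -3.5]
opening: 0.0491
grip_force: 40.0
```

Run:
```python
from h import *
go(*rk(0,.39),.025,-7)
go(*rk(0,.05),.025,-7)
a=shot("scene","s2.png")
cv2.imwrite("pics/s2c.png",cv2.resize(a[150:290,255:475,::-1],(792,504),interpolation=cv2.INTER_CUBIC))
```

```text
{'time': 5.775, 'tool_pos': [0.625, 0.128, 0.025], 'tool_rot': [3.141, 0.0, -0.119], 'opening': 0.049, 'contact_force': [-0.082, 0.162, -3.512], 'grip_force': 39.999, 'qpos': [0.082, 0.749, 1.413, -0.0, 0.98, 1.772]}
delta cm [-0.01 -0.15  0.04] dr [0.  0.  0.2] yaw -6.81
{'time': 5.775, 'tool_pos': [0.625, 0.128, 0.025], 'tool_rot': [3.141, 0.0, -0.119], 'opening': 0.049, 'contact_force': [-0.082, 0.162, -3.512], 'grip_force': 39.999, 'qpos': [0.082, 0.749, 1.413, -0.0, 0.98, 1.772]}
delta cm [-0.12 33.85  0.04] dr [0.  0.  0.2] yaw -6.81
```

View pics/s2c.png

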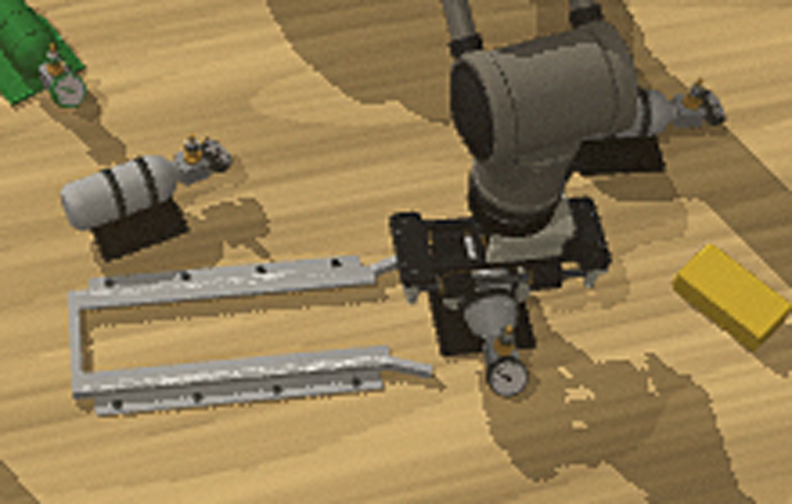

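The tank hangs square in front of the mouth; its shoe's front edge runs (440,355)–(532,347) in the crop. Sliding in while watching the force.

Call:
step_arm:
  increments:
    - {"delta_pos": [0,2,0.05],"dr": [0,0,0.2],"fingers": 1}
    - {"delta_pos": [0,4,0.05],"dr": [0,0,0.2],"fingers": 1}
    - {"delta_pos": [0,5.5,0.05],"dr": [0,0,0.2],"fingers": 1}
    - {"delta_pos": [-0.05,7,0.05],"dr": [0,0,0.2],"fingers": 1}
    - {"delta_pos": [-0.05,8.5,0.05],"dr": [0,0,0.2],"fingers": 1}
  newtons: 25

```text
time: 6.45
tool_pos: [0.6148, 0.0424, 0.0252]
tool_rot: [3.142, -0.0, -0.123]
contact_force: [0.4, 0.2, -4.9]
opening: 0.0497
grip_force: 25.0
```

Call:
step_arm:
  increments:
    - {"delta_pos": [0,2.5,0],"dr": [0,0,0],"fingers": 1}
    - {"delta_pos": [0,5,0],"dr": [0,0,0],"fingers": 1}
    - {"delta_pos": [0,7.5,0],"dr": [0,0,0],"fingers": 1}
    - {"delta_pos": [0,10,0],"dr": [0,0,0],"fingers": 1}
    - {"delta_pos": [0,12.5,0],"dr": [0,0,0],"fingers": 1}

```text
time: 7.08
tool_pos: [0.5994, -0.0817, 0.0253]
tool_rot: [3.141, -0.0, -0.123]
contact_force: [-0.7, 0.3, -5.0]
opening: 0.0493
grip_force: 25.0
```

Run:
```python
from h import *
go(*rk(0,.05),.0253,-7)
```

```text
{'time': 7.075, 'tool_pos': [0.599, -0.082, 0.025], 'tool_rot': [3.141, -0.0, -0.123], 'opening': 0.049, 'contact_force': [-0.733, 0.349, -5.043], 'grip_force': 25.0, 'qpos': [-0.262, 0.7, 1.521, -0.0, 0.92, 1.432]}
delta cm [1.000e-02 1.271e+01 0.000e+00] dr [ 0. -0. -0.] yaw -7.04
```

Call:
step_arm:
  increments:
    - {"delta_pos": [0,2.5,0],"dr": [0,0,0],"fingers": 1}
    - {"delta_pos": [0,5,0],"dr": [0,0,0],"fingers": 1}
    - {"delta_pos": [0,7.5,0],"dr": [0,0,0],"fingers": 1}
    - {"delta_pos": [0,10,0],"dr": [0,0,0],"fingers": 1}
    - {"delta_pos": [0,12.4,0],"dr": [0,0,0],"fingers": 1}

```text
time: 7.7
tool_pos: [0.5842, -0.2047, 0.0254]
tool_rot: [-3.142, -0.0, -0.123]
contact_force: [-0.0, 1.2, -4.3]
opening: 0.0503
grip_force: 2.5
```

Call:
step_arm:
  increments:
    - {"delta_pos": [0,0,0],"dr": [0,0,0],"fingers": 1}
    - {"delta_pos": [0,0,0.02],"dr": [0,0,0],"fingers": -0.5}
    - {"delta_pos": [0,0,0.02],"dr": [0,0,0],"fingers": -0.5}
    - {"delta_pos": [0,0,0.02],"dr": [0,0,0],"fingers": -0.5}
    - {"delta_pos": [0,0,0],"dr": [0,0,0],"fingers": -0.5}

```text
time: 8.32
tool_pos: [0.5846, -0.203, 0.0254]
tool_rot: [3.142, -0.0, -0.122]
contact_force: [0.8, 0.4, 0.9]
opening: 0.0685
grip_force: 0.0
```

Run:
```python
from h import *
go(.46,-.1,.33,90)
```

```text
{'time': 8.325, 'tool_pos': [0.585, -0.203, 0.025], 'tool_rot': [3.142, -0.0, -0.122], 'opening': 0.068, 'contact_force': [0.765, 0.385, 0.853], 'grip_force': 0.0, 'qpos': [-0.458, 0.72, 1.477, 0.0, 0.944, 1.235]}
delta cm [-13.61  -8.7  -30.47] dr [  0.  -0. -97.] yaw -7.0
```

Call:
step_arm:
  increments:
    - {"delta_pos": [0,0,-6],"dr": [0,0,0],"fingers": -0.5}
    - {"delta_pos": [0,0,-12],"dr": [0,0,-3],"fingers": -0.5}
    - {"delta_pos": [-3,1,-18],"dr": [0,0,-13],"fingers": -1}
    - {"delta_pos": [-7,3,-24],"dr": [0,0,-23],"fingers": -1}
    - {"delta_pos": [-11,5,-30],"dr": [0,0,-33],"fingers": -1}

```text
time: 8.95
tool_pos: [0.4848, -0.2335, 0.303]
tool_rot: [3.141, -0.0, 0.46]
contact_force: [1.1, 0.1, 0.8]
opening: 0.0908
grip_force: 0.0
```

Call:
step_arm:
  increments:
    - {"delta_pos": [0,0,0],"dr": [0,0,-10],"fingers": -1}
    - {"delta_pos": [0,0,0],"dr": [0,0,-20],"fingers": -1}
    - {"delta_pos": [0,0,0],"dr": [0,0,-30],"fingers": -1}
    - {"delta_pos": [0,0,0],"dr": [0,0,-40],"fingers": -1}
    - {"delta_pos": [0,0,0],"dr": [0,0,-50],"fingers": -1}

```text
time: 9.57
tool_pos: [0.4859, -0.2334, 0.3013]
tool_rot: [3.141, 0.0, 1.332]
contact_force: [0.5, 0.4, 0.4]
opening: 0.0916
grip_force: 0.0
```

Call:
step_arm:
  increments:
    - {"delta_pos": [0,0,0],"dr": [0,0,-7],"fingers": -1}
    - {"delta_pos": [0,0,0],"dr": [0,0,-14],"fingers": -1}
    - {"delta_pos": [0,0,0],"dr": [0,0,-14],"fingers": -1}
    - {"delta_pos": [0,0,0],"dr": [0,0,-14],"fingers": -1}
    - {"delta_pos": [0,0,0],"dr": [0,0,-14],"fingers": -1}

```text
time: 10.2
tool_pos: [0.4859, -0.2336, 0.3012]
tool_rot: [3.141, 0.0, 1.569]
contact_force: [-0.7, -0.9, -0.4]
opening: 0.092
grip_force: 0.0
```

Run:
```python
from h import *
st(); K,T=cam("wrist"); np.savez("w2.npz",K=K,T=T); im=shot("wrist","w2.png")
cv2.imwrite("pics/w2b.png",cv2.resize(im[0:290,100:500,::-1],(800,580),interpolation=cv2.INTER_CUBIC))
```

```text
{'time': 10.2, 'tool_pos': [0.486, -0.234, 0.301], 'tool_rot': [3.141, 0.0, 1.569], 'opening': 0.092, 'contact_force': [-0.651, -0.871, -0.444], 'grip_force': 0.0, 'qpos': [-0.59, 0.323, 1.347, -0.0, 1.472, -0.588]}
```

View pics/w2b.png

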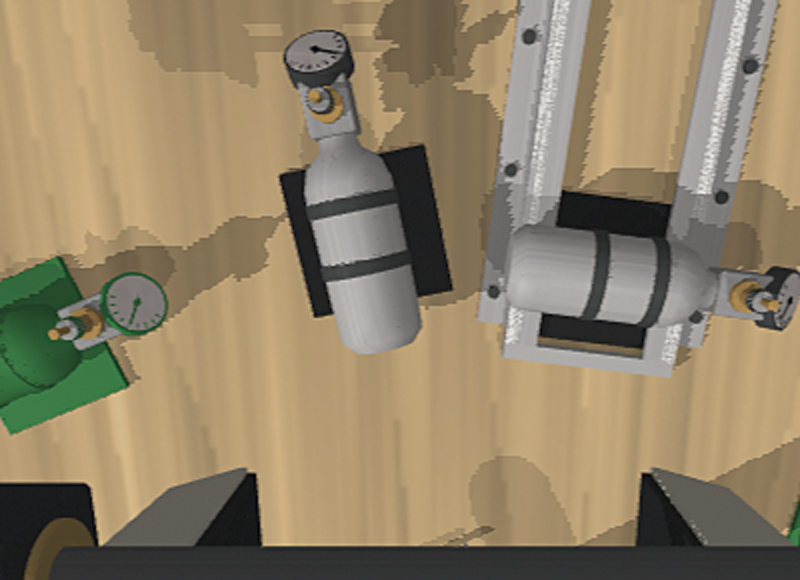

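Tank 1's shoe corners are (279,175), (425,145), (453,290), (315,318). Tank 2 sits square in the rack near the stop.

Run:
```python
from h import *
d=np.load("w2.npz");KT=(d["K"],d["T"])
R=lambda u,v,z: ray("",(u/2+100-.25,v/2-.25),z,KT)
C=np.array([R(*c,.006) for c in[(279,175),(425,145),(453,290),(315,318)]]);print(C.round(4))
c=C.mean(0); a=(C[0]+C[1]-C[2]-C[3]); print("c",c,"yaw",np.degrees(np.arctan2(a[1],a[0])))
n=R(316,98,.094);print("tip",n); print(np.degrees(np.arctan2(*(n-c)[1::-1])),np.linalg.norm((n-c)[:2]))
# tank2
t2=[R(562,191,.006),R(672,205,.006)];print("tank2 open-side edge",t2, "tip",R(768,303,.094))
E=np.array([(p[:2]-Mo)@U+.29 for p in t2]);print("rack y of edge",E)
p=R(768,303,.094)[:2]-Mo;print("tip2 rack",p@V,p@U+.29)
yaw=np.degrees(np.arctan2(a[1],a[0])); go(c[0],c[1],.15,yaw)
```

```text
[[ 0.3828 -0.1469  0.006 ]
 [ 0.4725 -0.1298  0.006 ]
 [ 0.4894 -0.2175  0.006 ]
 [ 0.4001 -0.2352  0.006 ]]
c [ 0.43622185 -0.18236239  0.006     ] yaw 100.98884168733497
tip [ 0.42311661 -0.11452135  0.094     ]
100.93347567960201 0.06909525484879857
tank2 open-side edge [array([ 0.55668247, -0.15687531,  0.006     ]), array([ 0.62519253, -0.16541801,  0.006     ])] tip [ 0.65212374 -0.21388717  0.094     ]
rack y of edge [0.09733902 0.09721176]
tip2 rack 0.06839822737710484 0.05238904022747107
{'time': 10.25, 'tool_pos': [0.486, -0.234, 0.301], 'tool_rot': [3.142, 0.0, 1.569], 'opening': 0.092, 'contact_force': [0.029, 0.562, 0.185], 'grip_force': 0.0, 'qpos': [-0.59, 0.323, 1.347, -0.0, 1.472, -0.589]}
delta cm [ 5.12 -4.97 15.12] dr [  0.    0.  -11.1] yaw 89.9
```

Call:
step_arm:
  increments:
    - {"delta_pos": [2,-2,4],"dr": [0,0,-5],"fingers": -1}
    - {"delta_pos": [5.1,-5,8],"dr": [0,0,-11.1],"fingers": -1}
    - {"delta_pos": [5.1,-5,12],"dr": [0,0,-11.1],"fingers": -1}
    - {"delta_pos": [5.1,-5,15],"dr": [0,0,-11.1],"fingers": -1}
    - {"delta_pos": [5.1,-5,15.1],"dr": [0,0,-11.1],"fingers": -1}

```text
time: 10.88
tool_pos: [0.4348, -0.1819, 0.1487]
tool_rot: [-3.138, -0.003, 1.763]
contact_force: [-0.1, -0.2, 0.9]
opening: 0.0921
grip_force: 0.0
```

Call:
step_arm:
  increments:
    - {"delta_pos": [0,0,3],"dr": [0,0,0],"fingers": -1}
    - {"delta_pos": [0,0,6],"dr": [0,0,0],"fingers": -1}
    - {"delta_pos": [0,0,9],"dr": [0,0,0],"fingers": -1}
    - {"delta_pos": [0,0,12.5],"dr": [0,0,0],"fingers": -1}
    - {"delta_pos": [0,0,12.5],"dr": [0,0,0],"fingers": -1}

```text
time: 11.5
tool_pos: [0.4355, -0.1825, 0.0246]
tool_rot: [-3.14, -0.002, 1.763]
contact_force: [0.3, 0.7, -0.3]
opening: 0.0917
grip_force: 0.0
```

Call:
step_arm:
  increments:
    - {"delta_pos": [0,0,0],"dr": [0,0,0],"fingers": 1}
    - {"delta_pos": [0,0,0],"dr": [0,0,0],"fingers": 1}
    - {"delta_pos": [0,0,0],"dr": [0,0,0],"fingers": 1}
    - {"delta_pos": [0,0,0],"dr": [0,0,0],"fingers": 1}
    - {"delta_pos": [0,0,0],"dr": [0,0,0],"fingers": 1}
  newtons: 40

```text
time: 12.12
tool_pos: [0.4358, -0.1827, 0.0255]
tool_rot: [-3.141, 0.0, 1.764]
contact_force: [-1.6, 0.0, 3.5]
opening: 0.0486
grip_force: 40.0
```

Call:
step_arm:
  increments:
    - {"delta_pos": [0,0,-1.5],"dr": [0,0,0],"fingers": 1}
    - {"delta_pos": [4,0,-2.5],"dr": [0,0,0],"fingers": 1}
    - {"delta_pos": [9,-1,-2.5],"dr": [0,0,5],"fingers": 1}
    - {"delta_pos": [14,-1,-2.5],"dr": [0,0,11],"fingers": 1}
    - {"delta_pos": [19,-1,-2.5],"dr": [0,0,21],"fingers": 1}

```text
time: 12.75
tool_pos: [0.3892, 0.0007, 0.0498]
tool_rot: [-3.14, -0.0, 1.401]
contact_force: [1.3, 0.4, -5.7]
opening: 0.0494
grip_force: 40.0
```

Run:
```python
from h import *
go(*rk(0,.39),.05,-7)
```

```text
{'time': 12.75, 'tool_pos': [0.389, 0.001, 0.05], 'tool_rot': [-3.14, -0.0, 1.401], 'opening': 0.049, 'contact_force': [1.309, 0.404, -5.709], 'grip_force': 39.989, 'qpos': [-0.196, 0.371, 2.103, 0.0, 0.669, -0.026]}
delta cm [16.68 21.11 -0.04] dr [-0.1  0.1 87.3] yaw 80.3
```

Call:
step_arm:
  increments:
    - {"delta_pos": [5,0,0],"dr": [0,0,9],"fingers": 1}
    - {"delta_pos": [10,1,0],"dr": [0,0,18],"fingers": 1}
    - {"delta_pos": [14,4,0],"dr": [0,0,27],"fingers": 1}
    - {"delta_pos": [16.7,8,0],"dr": [0,0,36],"fingers": 1}
    - {"delta_pos": [16.7,12,0],"dr": [0,0,45],"fingers": 1}

```text
time: 13.38
tool_pos: [0.5364, 0.1466, 0.0493]
tool_rot: [-3.141, 0.001, 0.62]
contact_force: [1.2, 0.1, -5.4]
opening: 0.049
grip_force: 40.0
```

Run:
```python
from h import *
go(*rk(0,.39),.05,-7)
```

```text
{'time': 13.375, 'tool_pos': [0.536, 0.147, 0.049], 'tool_rot': [-3.141, 0.001, 0.62], 'opening': 0.049, 'contact_force': [1.154, 0.123, -5.397], 'grip_force': 39.992, 'qpos': [0.129, 0.597, 1.651, 0.0, 0.895, 1.08]}
delta cm [ 6.25  6.55 -0.09] dr [-0.   0.1 42.5] yaw 35.5
```

Call:
step_arm:
  increments:
    - {"delta_pos": [1.5,1.5,0],"dr": [0,0,9],"fingers": 1}
    - {"delta_pos": [3,3,0],"dr": [0,0,18],"fingers": 1}
    - {"delta_pos": [4.5,4.5,0],"dr": [0,0,27],"fingers": 1}
    - {"delta_pos": [6.2,6,0],"dr": [0,0,36],"fingers": 1}
    - {"delta_pos": [6.25,6.6,0],"dr": [0,0,42.5],"fingers": 1}

```text
time: 14.0
tool_pos: [0.6256, 0.1269, 0.0486]
tool_rot: [3.141, 0.002, -0.125]
contact_force: [-0.3, -0.8, -5.8]
opening: 0.0491
grip_force: 40.0
```

Call:
step_arm:
  increments:
    - {"delta_pos": [0,0,0],"dr": [0,0,0],"fingers": 1}
    - {"delta_pos": [0,0,1],"dr": [0,0,0],"fingers": 1}
    - {"delta_pos": [0,0,1.8],"dr": [0,0,0],"fingers": 1}
    - {"delta_pos": [0,0,2.4],"dr": [0,0,0],"fingers": 1}
    - {"delta_pos": [0,0,2.4],"dr": [0,0,0],"fingers": 1}

```text
time: 14.62
tool_pos: [0.6251, 0.1273, 0.0259]
tool_rot: [3.141, 0.0, -0.12]
contact_force: [0.3, -0.1, -6.5]
opening: 0.0493
grip_force: 40.0
```

Run:
```python
from h import *
go(*rk(0,.305),.0257,-7)
```

```text
{'time': 14.625, 'tool_pos': [0.625, 0.127, 0.026], 'tool_rot': [3.141, 0.0, -0.12], 'opening': 0.049, 'contact_force': [0.309, -0.061, -6.523], 'grip_force': 39.997, 'qpos': [0.081, 0.747, 1.414, -0.0, 0.98, 1.771]}
delta cm [-0.02  8.27  0.03] dr [0.  0.  0.1] yaw -6.86
```

Call:
step_arm:
  increments:
    - {"delta_pos": [0,2,0],"dr": [0,0,0.15],"fingers": 1}
    - {"delta_pos": [0,4,0],"dr": [0,0,0.15],"fingers": 1}
    - {"delta_pos": [0,5.5,0],"dr": [0,0,0.15],"fingers": 1}
    - {"delta_pos": [-0.03,7,0],"dr": [0,0,0.15],"fingers": 1}
    - {"delta_pos": [-0.03,8.3,0],"dr": [0,0,0.15],"fingers": 1}
  newtons: 25

```text
time: 15.25
tool_pos: [0.6146, 0.0437, 0.0261]
tool_rot: [3.142, 0.0, -0.123]
contact_force: [-0.6, 1.9, -5.0]
opening: 0.0491
grip_force: 25.0
```

Call:
step_arm:
  increments:
    - {"delta_pos": [0,3,0],"dr": [0,0,0],"fingers": 1}
    - {"delta_pos": [0,6,0],"dr": [0,0,0],"fingers": 1}
    - {"delta_pos": [0,9,0],"dr": [0,0,0],"fingers": 1}
    - {"delta_pos": [0,12,0],"dr": [0,0,0],"fingers": 1}
    - {"delta_pos": [0,14,0],"dr": [0,0,0],"fingers": 1}

```text
time: 15.88
tool_pos: [0.5974, -0.0958, 0.0261]
tool_rot: [3.141, 0.0, -0.124]
contact_force: [-1.5, 1.1, -6.0]
opening: 0.0496
grip_force: 25.0
```

Run:
```python
from h import *
go(*rk(0,.147),.0257,-7)
```

```text
{'time': 15.875, 'tool_pos': [0.597, -0.096, 0.026], 'tool_rot': [3.141, 0.0, -0.124], 'opening': 0.05, 'contact_force': [-1.546, 1.127, -6.024], 'grip_force': 24.998, 'qpos': [-0.285, 0.699, 1.52, -0.0, 0.923, 1.409]}
delta cm [0.04 1.59 0.04] dr [ 0.   0.  -0.1] yaw -7.1
```

Call:
step_arm:
  increments:
    - {"delta_pos": [0.03,0.8,0.02],"dr": [0,0,0],"fingers": 1}
    - {"delta_pos": [0.03,1.6,0.04],"dr": [0,0,0],"fingers": 1}
    - {"delta_pos": [0.03,1.6,0.04],"dr": [0,0,0],"fingers": 1}
    - {"delta_pos": [0.03,1.6,0.04],"dr": [0,0,0],"fingers": -0.48}
    - {"delta_pos": [0.03,1.6,0.04],"dr": [0,0,0],"fingers": -0.48}

```text
time: 16.5
tool_pos: [0.5976, -0.1102, 0.0267]
tool_rot: [3.141, -0.003, -0.122]
contact_force: [-0.2, 0.5, 0.2]
opening: 0.0646
grip_force: 0.0
```

Call:
step_arm:
  increments:
    - {"delta_pos": [0,0,0],"dr": [0,0,0],"fingers": -0.48}
    - {"delta_pos": [0,0,-6],"dr": [0,0,0],"fingers": -0.48}
    - {"delta_pos": [0,0,-12],"dr": [0,0,0],"fingers": -0.48}
    - {"delta_pos": [0,0,-18],"dr": [0,0,-10],"fingers": -1}
    - {"delta_pos": [0,0,-24],"dr": [0,0,-20],"fingers": -1}

```text
time: 17.12
tool_pos: [0.5961, -0.11, 0.2682]
tool_rot: [3.141, -0.001, 0.232]
contact_force: [0.9, 1.0, -0.1]
opening: 0.083
grip_force: 0.0
```

Run:
```python
from h import *
go(.50,.27,.30,90)
```

```text
{'time': 17.125, 'tool_pos': [0.596, -0.11, 0.268], 'tool_rot': [3.141, -0.001, 0.232], 'opening': 0.083, 'contact_force': [0.919, 1.013, -0.103], 'grip_force': 0.0, 'qpos': [-0.309, 0.469, 1.213, -0.0, 1.459, 1.03]}
delta cm [ -0.62 -39.19  -3.21] dr [  0.1  -0.  -76.7] yaw 13.29
```

Call:
step_arm:
  increments:
    - {"delta_pos": [0,-4.8,-3],"dr": [0,0,-10],"fingers": -1}
    - {"delta_pos": [0,-9.6,-3],"dr": [0,0,-20],"fingers": -1}
    - {"delta_pos": [0,-14.4,-3],"dr": [0,0,-30],"fingers": -1}
    - {"delta_pos": [0,-19.2,-3],"dr": [0,0,-40],"fingers": -1}
    - {"delta_pos": [-0.5,-24,-3],"dr": [0,0,-50],"fingers": -1}

```text
time: 17.75
tool_pos: [0.5372, 0.1243, 0.2961]
tool_rot: [3.14, -0.001, 1.105]
contact_force: [0.1, 0.0, 0.2]
opening: 0.0917
grip_force: 0.0
```

Call:
step_arm:
  increments:
    - {"delta_pos": [4,-3.3,0],"dr": [0,0,-9],"fingers": -1}
    - {"delta_pos": [8,-6.5,0],"dr": [0,0,-18],"fingers": -1}
    - {"delta_pos": [11.6,-9.8,0],"dr": [0,0,-26.7],"fingers": -1}
    - {"delta_pos": [11.6,-9.8,0],"dr": [0,0,-26.7],"fingers": -1}
    - {"delta_pos": [11.6,-9.8,0],"dr": [0,0,-26.7],"fingers": -1}

```text
time: 18.38
tool_pos: [0.5031, 0.2704, 0.2959]
tool_rot: [3.141, 0.0, 1.564]
contact_force: [1.2, -0.7, 0.3]
opening: 0.0916
grip_force: 0.0
```

Run:
```python
from h import *
st(); K,T=cam("wrist"); np.savez("w3.npz",K=K,T=T); im=shot("wrist","w3.png")
cv2.imwrite("pics/w3b.png",cv2.resize(im[0:290,100:500,::-1],(800,580),interpolation=cv2.INTER_CUBIC))
```

```text
{'time': 18.375, 'tool_pos': [0.503, 0.27, 0.296], 'tool_rot': [3.141, 0.0, 1.564], 'opening': 0.092, 'contact_force': [1.231, -0.702, 0.285], 'grip_force': 0.0, 'qpos': [0.359, 0.388, 1.265, -0.001, 1.488, 0.366]}
```

View pics/w3b.png

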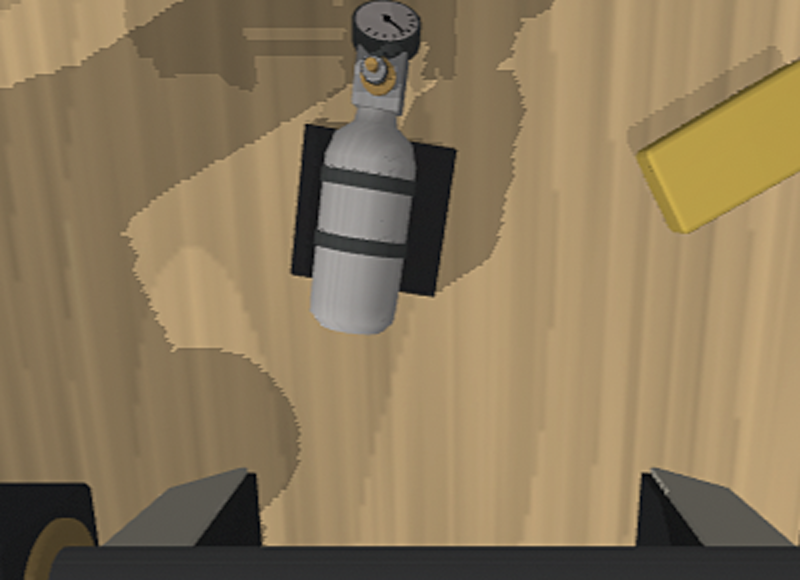

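Tank 3's shoe corners are (305,125), (456,149), (434,296) and (291,275). The wax block is clear at the right.

Run:
```python
from h import *
d=np.load("w3.npz");KT=(d["K"],d["T"])
R=lambda u,v,z: ray("",(u/2+100-.25,v/2-.25),z,KT)
C=np.array([R(*c,.006) for c in[(305,125),(456,149),(434,296),(291,275)]])
c=C.mean(0); a=(C[0]+C[1]-C[2]-C[3]); yaw=np.degrees(np.arctan2(a[1],a[0]));print("c",c,"yaw",yaw)
n=R(374,65,.094);print("tip",n,np.degrees(np.arctan2(*(n-c)[1::-1])),np.linalg.norm((n-c)[:2]))
print("wax corner",R(685,234,.03),R(637,150,.03))
go(c[0],c[1],.15,yaw)
```

```text
c [0.45701212 0.33441723 0.006     ] yaw 80.75868617547528
tip [0.46985607 0.40316374 0.094     ] 79.41740305449005 0.06993603440950144
wax corner [0.64275837 0.3217111  0.03      ] [0.61163166 0.36850801 0.03      ]
{'time': 18.425, 'tool_pos': [0.503, 0.27, 0.296], 'tool_rot': [3.141, 0.0, 1.563], 'opening': 0.092, 'contact_force': [0.138, 0.004, -0.114], 'grip_force': 0.0, 'qpos': [0.358, 0.388, 1.266, -0.001, 1.488, 0.366]}
delta cm [ 6.42 -4.68 14.58] dr [0.  0.  8.8] yaw 89.57
```

Call:
step_arm:
  increments:
    - {"delta_pos": [2,-2,4],"dr": [0,0,4],"fingers": -1}
    - {"delta_pos": [6.4,-4.7,8],"dr": [0,0,8.8],"fingers": -1}
    - {"delta_pos": [6.4,-4.7,12],"dr": [0,0,8.8],"fingers": -1}
    - {"delta_pos": [6.4,-4.7,14.6],"dr": [0,0,8.8],"fingers": -1}
    - {"delta_pos": [6.4,-4.7,14.6],"dr": [0,0,8.8],"fingers": -1}

```text
time: 19.05
tool_pos: [0.4559, 0.3333, 0.1481]
tool_rot: [-3.138, 0.003, 1.409]
contact_force: [-0.7, 0.2, 0.6]
opening: 0.0919
grip_force: 0.0
```

Call:
step_arm:
  increments:
    - {"delta_pos": [0,0,3],"dr": [0,0,0],"fingers": -1}
    - {"delta_pos": [0,0,6],"dr": [0,0,0],"fingers": -1}
    - {"delta_pos": [0,0,9],"dr": [0,0,0],"fingers": -1}
    - {"delta_pos": [0,0,12.5],"dr": [0,0,0],"fingers": -1}
    - {"delta_pos": [0,0,12.5],"dr": [0,0,0],"fingers": -1}

```text
time: 19.68
tool_pos: [0.4562, 0.3338, 0.0241]
tool_rot: [-3.139, 0.002, 1.409]
contact_force: [-0.3, -0.1, 0.4]
opening: 0.0913
grip_force: 0.0
```

Call:
step_arm:
  increments:
    - {"delta_pos": [0,0,0],"dr": [0,0,0],"fingers": 1}
    - {"delta_pos": [0,0,0],"dr": [0,0,0],"fingers": 1}
    - {"delta_pos": [0,0,0],"dr": [0,0,0],"fingers": 1}
    - {"delta_pos": [0,0,0],"dr": [0,0,0],"fingers": 1}
    - {"delta_pos": [0,0,0],"dr": [0,0,0],"fingers": 1}
  newtons: 40

```text
time: 20.3
tool_pos: [0.4563, 0.335, 0.025]
tool_rot: [3.141, -0.0, 1.411]
contact_force: [-0.1, -0.2, 2.9]
opening: 0.0494
grip_force: 40.0
```

Call:
step_arm:
  increments:
    - {"delta_pos": [0,0,-1.5],"dr": [0,0,0],"fingers": 1}
    - {"delta_pos": [-4,1,-2.5],"dr": [0,0,0],"fingers": 1}
    - {"delta_pos": [-8,2,-2.5],"dr": [0,0,8],"fingers": 1}
    - {"delta_pos": [-12,4,-2.5],"dr": [0,0,17],"fingers": 1}
    - {"delta_pos": [-16,5.7,-2.5],"dr": [0,0,26],"fingers": 1}

```text
time: 20.92
tool_pos: [0.4874, 0.1666, 0.0503]
tool_rot: [3.141, 0.0, 0.953]
contact_force: [1.5, -0.0, -5.8]
opening: 0.0493
grip_force: 40.0
```

Run:
```python
from h import *
go(*rk(0,.39),.05,-7)
```

```text
{'time': 20.925, 'tool_pos': [0.487, 0.167, 0.05], 'tool_rot': [3.141, 0.0, 0.953], 'opening': 0.049, 'contact_force': [1.514, -0.003, -5.813], 'grip_force': 39.99, 'qpos': [0.181, 0.538, 1.769, -0.0, 0.835, 0.799]}
delta cm [ 4.98 13.39  0.03] dr [ 0.  -0.  61.6] yaw 54.58
```

Call:
step_arm:
  increments:
    - {"delta_pos": [1,2,0],"dr": [0,0,10],"fingers": 1}
    - {"delta_pos": [2,5,0],"dr": [0,0,20],"fingers": 1}
    - {"delta_pos": [3.5,8,0],"dr": [0,0,30],"fingers": 1}
    - {"delta_pos": [5,11,0],"dr": [0,0,40],"fingers": 1}
    - {"delta_pos": [5,13.4,0],"dr": [0,0,50],"fingers": 1}

```text
time: 21.55
tool_pos: [0.6266, 0.1317, 0.0499]
tool_rot: [-3.142, 0.0, 0.08]
contact_force: [-0.2, -0.1, -5.3]
opening: 0.0494
grip_force: 40.0
```

Call:
step_arm:
  increments:
    - {"delta_pos": [0,0,0],"dr": [0,0,6],"fingers": 1}
    - {"delta_pos": [0,0,0],"dr": [0,0,11],"fingers": 1}
    - {"delta_pos": [0,0,1],"dr": [0,0,11],"fingers": 1}
    - {"delta_pos": [0,0,2],"dr": [0,0,11],"fingers": 1}
    - {"delta_pos": [0,0,2],"dr": [0,0,11],"fingers": 1}

```text
time: 22.18
tool_pos: [0.6243, 0.1316, 0.0282]
tool_rot: [3.141, 0.003, -0.106]
contact_force: [0.0, -0.2, -5.7]
opening: 0.0493
grip_force: 40.0
```

Run:
```python
from h import *
go(*rk(0,.39),.0254,-7)
```

```text
{'time': 22.175, 'tool_pos': [0.624, 0.132, 0.028], 'tool_rot': [3.141, 0.003, -0.106], 'opening': 0.049, 'contact_force': [0.015, -0.178, -5.685], 'grip_force': 39.998, 'qpos': [0.088, 0.746, 1.409, -0.0, 0.989, 1.765]}
delta cm [0.13 0.19 0.27] dr [0.  0.2 0.9] yaw -6.08
```

Call:
step_arm:
  increments:
    - {"delta_pos": [0.12,1,0.25],"dr": [0,0,0.9],"fingers": 1}
    - {"delta_pos": [0.1,3,0.25],"dr": [0,0,0.9],"fingers": 1}
    - {"delta_pos": [0.08,5,0.25],"dr": [0,0,0.9],"fingers": 1}
    - {"delta_pos": [0.05,7,0.25],"dr": [0,0,0.9],"fingers": 1}
    - {"delta_pos": [0.02,8.7,0.25],"dr": [0,0,0.9],"fingers": 1}
  newtons: 25

```text
time: 22.8
tool_pos: [0.6158, 0.0433, 0.0273]
tool_rot: [3.141, 0.001, -0.124]
contact_force: [-2.5, 1.5, -5.8]
opening: 0.0496
grip_force: 25.0
```

Run:
```python
from h import *
go(*rk(0,.243),.0254,-7)
```

```text
{'time': 22.8, 'tool_pos': [0.616, 0.043, 0.027], 'tool_rot': [3.141, 0.001, -0.124], 'opening': 0.05, 'contact_force': [-2.467, 1.504, -5.762], 'grip_force': 24.997, 'qpos': [-0.054, 0.715, 1.48, -0.0, 0.947, 1.641]}
delta cm [-0.09  6.03  0.19] dr [ 0.   0.  -0.1] yaw -7.1
```

Call:
step_arm:
  increments:
    - {"delta_pos": [-0.08,1,0.1],"dr": [0,0,0],"fingers": 1}
    - {"delta_pos": [-0.08,2.5,0.19],"dr": [0,0,0],"fingers": 1}
    - {"delta_pos": [-0.08,4,0.19],"dr": [0,0,0],"fingers": 1}
    - {"delta_pos": [-0.08,5.5,0.19],"dr": [0,0,0],"fingers": 1}
    - {"delta_pos": [-0.08,6,0.19],"dr": [0,0,0],"fingers": 1}

```text
time: 23.42
tool_pos: [0.6082, -0.0155, 0.0254]
tool_rot: [3.141, -0.0, -0.124]
contact_force: [-0.2, 1.5, -4.4]
opening: 0.0491
grip_force: 25.0
```

Call:
step_arm:
  increments:
    - {"delta_pos": [0,0,0],"dr": [0,0,0],"fingers": 1}
    - {"delta_pos": [0,0,0.02],"dr": [0,0,0],"fingers": -0.48}
    - {"delta_pos": [0,0,0.02],"dr": [0,0,0],"fingers": -0.48}
    - {"delta_pos": [0,0,0.02],"dr": [0,0,0],"fingers": -0.48}
    - {"delta_pos": [0,0,0],"dr": [0,0,0],"fingers": -0.48}

```text
time: 24.05
tool_pos: [0.6085, -0.0142, 0.0256]
tool_rot: [3.142, -0.001, -0.123]
contact_force: [-0.8, 0.2, 0.2]
opening: 0.068
grip_force: 0.0
```

Run:
```python
from h import *
go(*rk(-.02,.243),.0254,-7)
go(*rk(-.03,.13),.28,-7)
```

```text
{'time': 24.05, 'tool_pos': [0.609, -0.014, 0.026], 'tool_rot': [3.142, -0.001, -0.123], 'opening': 0.068, 'contact_force': [-0.81, 0.22, 0.249], 'grip_force': 0.0, 'qpos': [-0.149, 0.704, 1.51, -0.0, 0.927, 1.544]}
delta cm [-2.08  0.23  0.02] dr [ 0. -0. -0.] yaw -7.02
{'time': 24.05, 'tool_pos': [0.609, -0.014, 0.026], 'tool_rot': [3.142, -0.001, -0.123], 'opening': 0.068, 'contact_force': [-0.81, 0.22, 0.249], 'grip_force': 0.0, 'qpos': [-0.149, 0.704, 1.51, -0.0, 0.927, 1.544]}
delta cm [ -3.05  11.53 -25.44] dr [ 0. -0. -0.] yaw -7.02
```

Call:
step_arm:
  increments:
    - {"delta_pos": [0,0,-6],"dr": [0,0,0],"fingers": -0.48}
    - {"delta_pos": [0,0,-12],"dr": [0,0,0],"fingers": -0.48}
    - {"delta_pos": [-1,4,-18],"dr": [0,0,0],"fingers": -0.48}
    - {"delta_pos": [-2,8,-22],"dr": [0,0,0],"fingers": -0.48}
    - {"delta_pos": [-3,11.5,-25],"dr": [0,0,0],"fingers": -0.48}

```text
time: 24.68
tool_pos: [0.5641, -0.1259, 0.2779]
tool_rot: [3.141, -0.003, -0.123]
contact_force: [0.4, 0.2, 0.5]
opening: 0.0681
grip_force: 0.0
```

Call:
step_arm:
  increments:
    - {"delta_pos": [0,0,0],"dr": [0,0,0],"fingers": -0.48}
    - {"delta_pos": [0,0,0],"dr": [0,0,0],"fingers": 0.5}
    - {"delta_pos": [0,0,0],"dr": [0,0,0],"fingers": 0.5}
    - {"delta_pos": [0,0,0],"dr": [0,0,0],"fingers": 0.5}
    - {"delta_pos": [0,0,0],"dr": [0,0,0],"fingers": 0.5}

```text
time: 25.3
tool_pos: [0.5644, -0.1242, 0.2748]
tool_rot: [-3.141, 0.001, -0.122]
contact_force: [0.2, -0.6, -0.3]
opening: 0.0324
grip_force: 0.0
```

Run:
```python
from h import *
st(); K,T=cam("wrist"); np.savez("w4.npz",K=K,T=T); im=shot("wrist","w4.png")
cv2.imwrite("pics/w4b.png",cv2.resize(im[40:300,120:520,::-1],(800,520),interpolation=cv2.INTER_CUBIC))
```

```text
{'time': 25.3, 'tool_pos': [0.564, -0.124, 0.275], 'tool_rot': [-3.141, 0.001, -0.122], 'opening': 0.032, 'contact_force': [0.238, -0.629, -0.266], 'grip_force': 0.0, 'qpos': [-0.349, 0.411, 1.286, -0.0, 1.445, 1.344]}
```

View pics/w4b.png

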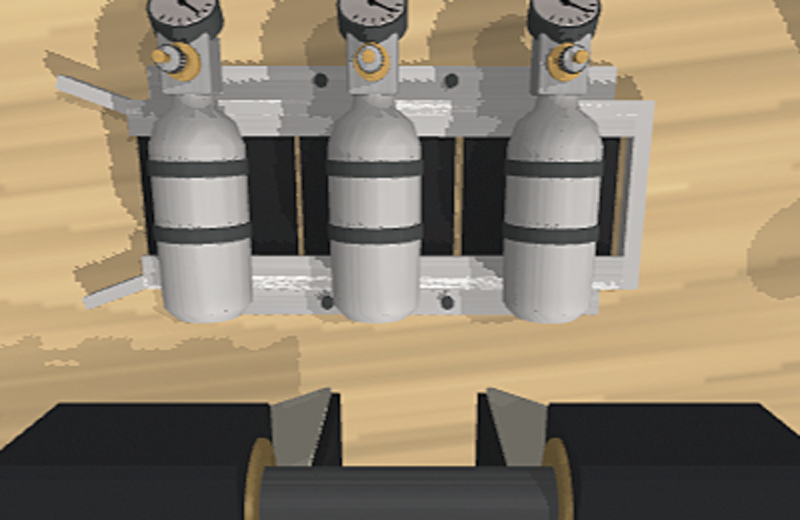

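All three shoes are between the rails. The tips are at about (160,57), (372,55) and (583,57). I'll measure the tip positions, the third shoe's margin and the gauge height.

Run:
```python
from h import *
d=np.load("w4.npz");KT=(d["K"],d["T"])
R=lambda u,v,z: ray("",(u/2+120-.25,v/2+40-.25),z,KT)
rk2=lambda p:(((p[:2]-Mo)@V).round(4),((p[:2]-Mo)@U+.29).round(4))
for n,u,v,z in[("tip3",160,57,.094),("tip1",372,55,.094),("tip2",583,57,.094),("s3L",145,195,.006),("s3R",297,195,.006),("s1L",304,195,.006),("s1R",454,195,.006),("s2L",464,195,.006),("lipend",130,135,.0135)]:
  p=R(u,v,z);print(n,p.round(4),rk2(p))
for n,uv,c,yaw,f in[("scene t2",(395.8,255),(.625,.128),-7,None),("w2 t1",(317/2+100,54/2),(.4362,-.1824),101,"w2.npz"),("w3 t3",(386/2+100,21/2),(.457,.3344),80,"w3.npz"),("w1 t2",(341/1.25,40/1.25),(.4272,.0518),82.4,"w1.npz")]:
  kt=None
  if f: e=np.load(f);kt=(e["K"],e["T"])
  ax=np.array([np.cos(np.radians(yaw)),np.sin(np.radians(yaw))])
  zs=np.linspace(.03,.1,141);x=[(ray("scene",uv,z,kt)[:2]-c)@ax for z in zs]
  i=np.argmin(abs(np.array(x)-.098));print(n,zs[i],x[i])
```

```text
tip3 [ 0.6777 -0.0255  0.094 ] (np.float64(0.0709), np.float64(0.2424))
tip1 [ 0.6668 -0.1208  0.094 ] (np.float64(0.0716), np.float64(0.1466))
tip2 [ 0.6542 -0.2154  0.094 ] (np.float64(0.0707), np.float64(0.0512))
s3L [0.6131 0.0282 0.006 ] (np.float64(0.0001), np.float64(0.2879))
s3R [ 0.6019 -0.0621  0.006 ] (np.float64(0.0001), np.float64(0.1969))
s1L [ 0.6014 -0.0663  0.006 ] (np.float64(0.0001), np.float64(0.1927))
s1R [ 0.5903 -0.1555  0.006 ] (np.float64(-0.0), np.float64(0.1028))
s2L [ 0.5896 -0.1614  0.006 ] (np.float64(-0.0), np.float64(0.0969))
lipend [0.6481 0.0263 0.0135] (np.float64(0.0351), np.float64(0.2903))
scene t2 0.0465 0.09806537600738627
w2 t1 0.0445 0.09795516975018775
w3 t3 0.0505 0.09796710435661968
w1 t2 0.041499999999999995 0.09798593822599937
```

Gauge tops are at about z = 0.06, below the nuts, so the fingers can turn freely above them. Starting with valve 3.

Run:
```python
from h import *
go(*rk(.0705,.2425),.13,-7)
```

```text
{'time': 25.35, 'tool_pos': [0.564, -0.124, 0.275], 'tool_rot': [-3.141, 0.001, -0.122], 'opening': 0.028, 'contact_force': [-0.393, -0.058, 0.364], 'grip_force': 0.0, 'qpos': [-0.349, 0.411, 1.286, -0.0, 1.445, 1.344]}
delta cm [ 10.01 -11.19  14.49] dr [-0.  0. -0.] yaw -7.0
```

Call:
step_arm:
  increments:
    - {"delta_pos": [3,-4,3],"dr": [0,0,0],"fingers": 0.5}
    - {"delta_pos": [6.5,-8,6],"dr": [0,0,0],"fingers": 0.5}
    - {"delta_pos": [10,-11.2,10],"dr": [0,0,0],"fingers": 0.5}
    - {"delta_pos": [10,-11.2,14.5],"dr": [0,0,0],"fingers": 0.5}
    - {"delta_pos": [10,-11.2,14.5],"dr": [0,0,0],"fingers": 0.5}

```text
time: 25.98
tool_pos: [0.6749, -0.025, 0.1258]
tool_rot: [-3.142, 0.009, -0.122]
contact_force: [0.1, -0.1, 0.1]
opening: 0.0226
grip_force: 0.0
```

Run:
```python
from h import *
go(*rk(.0705,.2425),.0735,-7)
```

```text
{'time': 25.975, 'tool_pos': [0.675, -0.025, 0.126], 'tool_rot': [-3.142, 0.009, -0.122], 'opening': 0.023, 'contact_force': [0.113, -0.1, 0.091], 'grip_force': 0.0, 'qpos': [-0.15, 0.706, 1.186, -0.0, 1.259, 1.543]}
delta cm [0.3  0.02 5.23] dr [-0.   0.5  0. ] yaw -6.99
```

Call:
step_arm:
  increments:
    - {"delta_pos": [0,0,1],"dr": [0,0,0],"fingers": 0.5}
    - {"delta_pos": [0,0,3],"dr": [0,0,0],"fingers": 0.5}
    - {"delta_pos": [0,0,4.5],"dr": [0,0,0],"fingers": 0.5}
    - {"delta_pos": [0,0,5.6],"dr": [0,0,0],"fingers": 0.5}
    - {"delta_pos": [0,0,5.6],"dr": [0,0,0],"fingers": 0.5}

```text
time: 26.6
tool_pos: [0.677, -0.0261, 0.074]
tool_rot: [3.142, 0.001, -0.123]
contact_force: [0.0, -0.2, 0.1]
opening: 0.0229
grip_force: 0.0
```

Call:
step_arm:
  increments:
    - {"delta_pos": [0,0,0],"dr": [0,0,0],"fingers": 0.5}
    - {"delta_pos": [0,0,0],"dr": [0,0,0],"fingers": 1}
    - {"delta_pos": [0,0,0],"dr": [0,0,0],"fingers": 1}
    - {"delta_pos": [0,0,0],"dr": [0,0,0],"fingers": 1}
    - {"delta_pos": [0,0,0],"dr": [0,0,0],"fingers": 1}
  newtons: 25

```text
time: 27.22
tool_pos: [0.6778, -0.0253, 0.0749]
tool_rot: [-3.141, -0.001, -0.123]
contact_force: [1.2, 4.5, 2.6]
opening: 0.0101
grip_force: 25.0
```

Run:
```python
from h import *
go(*rk(.0705,.2425),.0735,-7)
```

```text
{'time': 27.225, 'tool_pos': [0.678, -0.025, 0.075], 'tool_rot': [-3.141, -0.001, -0.123], 'opening': 0.01, 'contact_force': [1.248, 4.506, 2.647], 'grip_force': 25.006, 'qpos': [-0.15, 0.755, 1.241, 0.001, 1.145, 1.543]}
delta cm [-0.04  0.02  0.14] dr [-0.  -0.1 -0. ] yaw -7.03
```

Call:
step_arm:
  increments:
    - {"delta_pos": [0,0,-0.02],"dr": [0,0,-10],"fingers": 1}
    - {"delta_pos": [0,0,-0.04],"dr": [0,0,-20],"fingers": 1}
    - {"delta_pos": [0,0,-0.06],"dr": [0,0,-30],"fingers": 1}
    - {"delta_pos": [0,0,-0.08],"dr": [0,0,-40],"fingers": 1}
    - {"delta_pos": [0,0,-0.1],"dr": [0,0,-50],"fingers": 1}

```text
time: 27.85
tool_pos: [0.6777, -0.0251, 0.0758]
tool_rot: [3.142, -0.001, 0.756]
contact_force: [1.1, 5.0, 3.2]
opening: 0.01
grip_force: 25.0
```

Run:
```python
from h import *
s=st();print(s["torque"],np.degrees(s["tool_rot"][2])); K,T=cam("wrist"); im=shot("wrist","w5.png")
p=proj("wrist",[.6774,-.0257,.08],(K,T));print(p)
u,v=map(int,p);u0=max(0,min(u-120,400));v0=max(0,min(v-90,220));print(u0,v0)
cv2.imwrite("pics/w5b.png",cv2.resize(im[v0:v0+180,u0:u0+240,::-1],(720,540),interpolation=cv2.INTER_CUBIC))
```

```text
{'time': 27.85, 'tool_pos': [0.678, -0.025, 0.076], 'tool_rot': [3.142, -0.001, 0.756], 'opening': 0.01, 'contact_force': [1.149, 4.97, 3.188], 'grip_force': 25.005, 'qpos': [-0.15, 0.754, 1.24, 0.001, 1.147, 0.664]}
[ 0.97034951 -0.17366134 -0.00979176] 43.293219688526484
[322.93739822 258.64139494]
202 168
```

View pics/w5b.png

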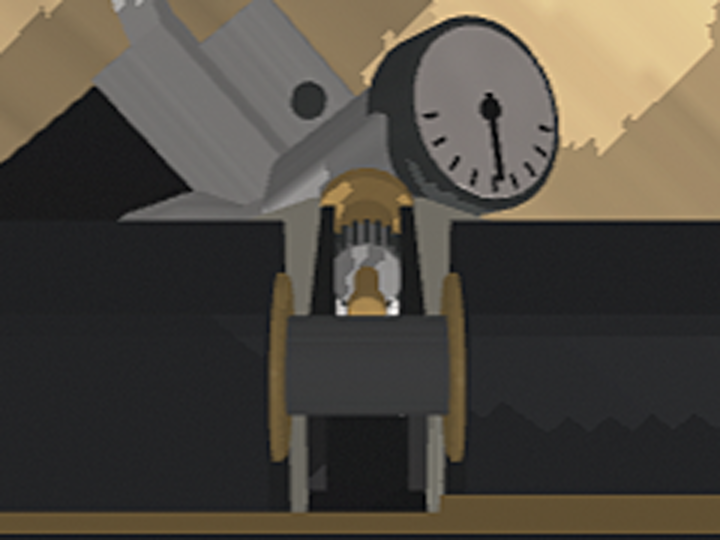

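The nut sits between the pads. Continuing the turn.

Call:
step_arm:
  increments:
    - {"delta_pos": [0,0,-0.02],"dr": [0,0,-10],"fingers": 1}
    - {"delta_pos": [0,0,-0.04],"dr": [0,0,-20],"fingers": 1}
    - {"delta_pos": [0,0,-0.06],"dr": [0,0,-30],"fingers": 1}
    - {"delta_pos": [0,0,-0.08],"dr": [0,0,-40],"fingers": 1}
    - {"delta_pos": [0,0,-0.1],"dr": [0,0,-50],"fingers": 1}

```text
time: 28.52
tool_pos: [0.6776, -0.0251, 0.0768]
tool_rot: [3.141, -0.001, 1.628]
contact_force: [-0.5, 5.6, 2.7]
opening: 0.0101
grip_force: 25.0
```

Call:
step_arm:
  increments:
    - {"delta_pos": [0,0,-0.02],"dr": [0,0,-10],"fingers": 1}
    - {"delta_pos": [0,0,-0.04],"dr": [0,0,-20],"fingers": 1}
    - {"delta_pos": [0,0,-0.06],"dr": [0,0,-30],"fingers": 1}
    - {"delta_pos": [0,0,-0.08],"dr": [0,0,-40],"fingers": 1}
    - {"delta_pos": [0,0,-0.1],"dr": [0,0,-50],"fingers": 1}

```text
time: 29.15
tool_pos: [0.6775, -0.0251, 0.0777]
tool_rot: [3.141, -0.0, 2.501]
contact_force: [-0.6, 5.1, 2.8]
opening: 0.01
grip_force: 25.0
```

Call:
step_arm:
  increments:
    - {"delta_pos": [0,0,-0.02],"dr": [0,0,-10],"fingers": 1}
    - {"delta_pos": [0,0,-0.04],"dr": [0,0,-20],"fingers": 1}
    - {"delta_pos": [0,0,-0.06],"dr": [0,0,-30],"fingers": 1}
    - {"delta_pos": [0,0,-0.08],"dr": [0,0,-40],"fingers": 1}
    - {"delta_pos": [0,0,-0.1],"dr": [0,0,-50],"fingers": 1}

```text
time: 29.78
tool_pos: [0.6774, -0.0253, 0.0787]
tool_rot: [3.141, 0.0, -2.909]
contact_force: [-1.0, 4.4, 2.6]
opening: 0.0099
grip_force: 25.0
```

Call:
step_arm:
  increments:
    - {"delta_pos": [0,0,-0.02],"dr": [0,0,-10],"fingers": 1}
    - {"delta_pos": [0,0,-0.04],"dr": [0,0,-20],"fingers": 1}
    - {"delta_pos": [0,0,-0.04],"dr": [0,0,-20],"fingers": 1}
    - {"delta_pos": [0,0,-0.04],"dr": [0,0,-20],"fingers": 0.5}
    - {"delta_pos": [0,0,-0.04],"dr": [0,0,-20],"fingers": 0.5}

```text
time: 30.4
tool_pos: [0.677, -0.0268, 0.0783]
tool_rot: [-3.141, -0.001, -2.569]
contact_force: [0.6, -0.1, -0.4]
opening: 0.0219
grip_force: 0.0
```

Call:
step_arm:
  increments:
    - {"delta_pos": [0,0,-1.3],"dr": [0,0,0],"fingers": 0.5}
    - {"delta_pos": [-0.15,0.1,-2.7],"dr": [0,0,0],"fingers": 0.5}
    - {"delta_pos": [-0.15,0.1,-2.7],"dr": [0,0,0],"fingers": 1}
    - {"delta_pos": [-0.15,0.1,-2.7],"dr": [0,0,0],"fingers": 1}
    - {"delta_pos": [-0.15,0.1,-2.7],"dr": [0,0,0],"fingers": 1}

```text
time: 31.02
tool_pos: [0.6777, -0.0242, 0.1053]
tool_rot: [3.141, -0.001, -2.566]
contact_force: [-0.2, 0.9, -0.6]
opening: 0.0012
grip_force: 0.0
```

Call:
step_arm:
  increments:
    - {"delta_pos": [0,0,0],"dr": [0,0,0],"fingers": 1}
    - {"delta_pos": [0,0,0.5],"dr": [0,0,0],"fingers": 1}
    - {"delta_pos": [0,0,1],"dr": [0,0,0],"fingers": 1}
    - {"delta_pos": [0,0,1.3],"dr": [0,0,0],"fingers": 1}
    - {"delta_pos": [0,0,1.3],"dr": [0,0,0],"fingers": 1}

```text
time: 31.65
tool_pos: [0.6782, -0.0243, 0.0931]
tool_rot: [-3.141, 0.0, -2.566]
contact_force: [-0.3, 0.2, 3.7]
opening: 0.0005
grip_force: 2.0
```

Call:
step_arm:
  increments:
    - {"delta_pos": [0,0,0.1],"dr": [0,0,0],"fingers": 1}
    - {"delta_pos": [0,0,0.2],"dr": [0,0,0],"fingers": 1}
    - {"delta_pos": [0,0,0.3],"dr": [0,0,0],"fingers": 1}
    - {"delta_pos": [0,0,0.4],"dr": [0,0,0],"fingers": 1}
    - {"delta_pos": [0,0,0.4],"dr": [0,0,0],"fingers": 1}

```text
time: 32.28
tool_pos: [0.6787, -0.0244, 0.0897]
tool_rot: [-3.14, 0.002, -2.566]
contact_force: [-1.2, 0.7, 5.6]
opening: 0.0004
grip_force: 3.2
```

Call:
step_arm:
  increments:
    - {"delta_pos": [0,0,0.1],"dr": [0,0,0],"fingers": 1}
    - {"delta_pos": [0,0,0.15],"dr": [0,0,0],"fingers": 1}
    - {"delta_pos": [0,0,0.2],"dr": [0,0,0],"fingers": 1}
    - {"delta_pos": [0,0,0.2],"dr": [0,0,0],"fingers": 1}
    - {"delta_pos": [0,0,0.2],"dr": [0,0,0],"fingers": 1}

```text
time: 32.9
tool_pos: [0.6799, -0.0245, 0.089]
tool_rot: [-3.138, 0.004, -2.566]
contact_force: [0.7, 0.2, 10.1]
opening: 0.0001
grip_force: 5.1
```

Call:
step_arm:
  increments:
    - {"delta_pos": [0,0,-1],"dr": [0,0,0],"fingers": 1}
    - {"delta_pos": [0,0,-3],"dr": [0,0,0],"fingers": 1}
    - {"delta_pos": [0,0,-5],"dr": [0,0,10],"fingers": 0.5}
    - {"delta_pos": [0,0,-6],"dr": [0,0,20],"fingers": 0.5}
    - {"delta_pos": [0,0,-6],"dr": [0,0,30],"fingers": 0.5}

```text
time: 33.52
tool_pos: [0.6783, -0.0243, 0.1476]
tool_rot: [-3.141, 0.001, -3.096]
contact_force: [-0.4, 0.6, 0.3]
opening: 0.0222
grip_force: 0.0
```

Run:
```python
from h import *
a=shot("scene","s6.png")
go(*rk(.071,.147),.13,-7)
cv2.imwrite("pics/s6c.png",cv2.resize(a[200:290,255:405,::-1],(750,450),interpolation=cv2.INTER_CUBIC))
```

```text
{'time': 33.575, 'tool_pos': [0.678, -0.024, 0.147], 'tool_rot': [3.142, -0.0, -3.103], 'opening': 0.022, 'contact_force': [-0.239, -0.633, -0.888], 'grip_force': 0.0, 'qpos': [-0.149, 0.689, 1.159, -0.0, 1.293, -1.758]}
delta cm [ 1.55 -9.55  1.69] dr [   0.    -0.  -170.8] yaw -177.77
```

View pics/s6c.png

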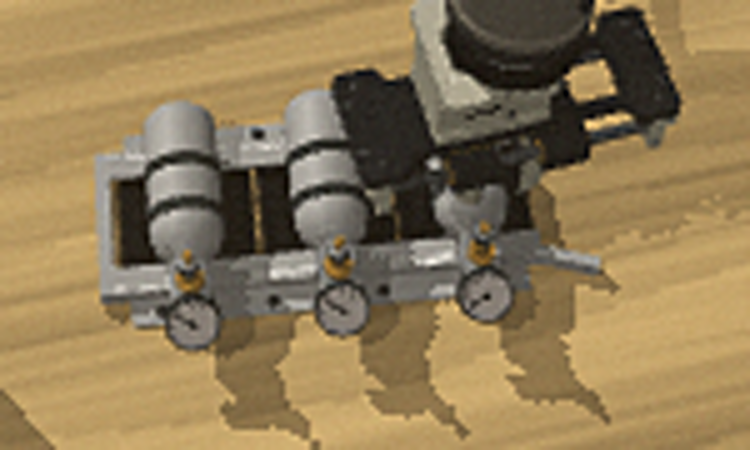

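Gauge 3's needle now points left and down (empty), while gauges 1 and 2 still point up-left (charged). Moving to valve 1 while unwinding the wrist.

Call:
step_arm:
  increments:
    - {"delta_pos": [0.3,-2,0],"dr": [0,0,10],"fingers": 0.5}
    - {"delta_pos": [0.7,-4.5,0],"dr": [0,0,20],"fingers": 0.5}
    - {"delta_pos": [1.1,-7,0],"dr": [0,0,30],"fingers": 0.5}
    - {"delta_pos": [1.5,-9.5,0],"dr": [0,0,40],"fingers": 0.5}
    - {"delta_pos": [1.5,-9.5,0],"dr": [0,0,50],"fingers": 0.5}

```text
time: 34.2
tool_pos: [0.6674, -0.122, 0.1461]
tool_rot: [-3.14, -0.001, 2.315]
contact_force: [-0.3, 0.6, -0.1]
opening: 0.023
grip_force: 0.0
```

Call:
step_arm:
  increments:
    - {"delta_pos": [0,0,0],"dr": [0,0,10],"fingers": 0.5}
    - {"delta_pos": [0,0,0],"dr": [0,0,20],"fingers": 0.5}
    - {"delta_pos": [0,0,0],"dr": [0,0,30],"fingers": 0.5}
    - {"delta_pos": [0,0,0],"dr": [0,0,40],"fingers": 0.5}
    - {"delta_pos": [0,0,0],"dr": [0,0,50],"fingers": 0.5}

```text
time: 34.83
tool_pos: [0.6676, -0.1198, 0.1461]
tool_rot: [-3.14, -0.0, 1.445]
contact_force: [-0.2, -0.2, 0.0]
opening: 0.023
grip_force: 0.0
```

Call:
step_arm:
  increments:
    - {"delta_pos": [0,0,0],"dr": [0,0,10],"fingers": 0.5}
    - {"delta_pos": [0,0,0],"dr": [0,0,20],"fingers": 0.5}
    - {"delta_pos": [0,0,0],"dr": [0,0,30],"fingers": 0.5}
    - {"delta_pos": [0,0,0],"dr": [0,0,40],"fingers": 0.5}
    - {"delta_pos": [0,0,0],"dr": [0,0,50],"fingers": 0.5}

```text
time: 35.45
tool_pos: [0.6677, -0.1198, 0.1461]
tool_rot: [-3.141, 0.001, 0.572]
contact_force: [0.2, -0.1, 0.8]
opening: 0.0228
grip_force: 0.0
```

Call:
step_arm:
  increments:
    - {"delta_pos": [0,0,0],"dr": [0,0,10],"fingers": 0.5}
    - {"delta_pos": [0,0,0],"dr": [0,0,20],"fingers": 0.5}
    - {"delta_pos": [0,0,0],"dr": [0,0,30],"fingers": 0.5}
    - {"delta_pos": [0,0,0],"dr": [0,0,38],"fingers": 0.5}
    - {"delta_pos": [0,0,0],"dr": [0,0,38],"fingers": 0.5}

```text
time: 36.08
tool_pos: [0.6677, -0.1199, 0.1462]
tool_rot: [-3.141, 0.001, -0.085]
contact_force: [-0.1, 0.2, 0.3]
opening: 0.0232
grip_force: 0.0
```

Run:
```python
from h import *
go(.667,-.1198,.0745,-7)
```

```text
{'time': 36.075, 'tool_pos': [0.668, -0.12, 0.146], 'tool_rot': [-3.141, 0.001, -0.085], 'opening': 0.023, 'contact_force': [-0.068, 0.196, 0.316], 'grip_force': 0.0, 'qpos': [-0.29, 0.69, 1.159, -0.0, 1.294, 1.365]}
delta cm [-0.06  0.    7.17] dr [-0.   0.1  2.1] yaw -4.85
```

Now descend, grip, turn 218° and open.

Call:
step_arm:
  increments:
    - {"delta_pos": [-0.05,0,2],"dr": [0,0,0],"fingers": 0.5}
    - {"delta_pos": [-0.05,0,4],"dr": [0,0,0],"fingers": 0.5}
    - {"delta_pos": [-0.05,0,6],"dr": [0,0,0],"fingers": 0.5}
    - {"delta_pos": [-0.05,0,7.2],"dr": [0,0,0],"fingers": 0.5}
    - {"delta_pos": [-0.05,0,7.2],"dr": [0,0,0],"fingers": 0.5}

```text
time: 36.7
tool_pos: [0.6669, -0.1197, 0.0738]
tool_rot: [-3.141, 0.002, -0.086]
contact_force: [0.6, -0.3, 1.2]
opening: 0.023
grip_force: 0.0
```

Call:
step_arm:
  increments:
    - {"delta_pos": [0,0,0],"dr": [0,0,0],"fingers": 0.5}
    - {"delta_pos": [0,0,0],"dr": [0,0,0],"fingers": 1}
    - {"delta_pos": [0,0,0],"dr": [0,0,0],"fingers": 1}
    - {"delta_pos": [0,0,0],"dr": [0,0,0],"fingers": 1}
    - {"delta_pos": [0,0,0],"dr": [0,0,0],"fingers": 1}
  newtons: 25

```text
time: 37.33
tool_pos: [0.6679, -0.1193, 0.0754]
tool_rot: [-3.141, -0.001, -0.088]
contact_force: [0.8, 4.8, 3.8]
opening: 0.0102
grip_force: 25.0
```

Call:
step_arm:
  increments:
    - {"delta_pos": [0,0,-0.02],"dr": [0,0,-10],"fingers": 1}
    - {"delta_pos": [0,0,-0.04],"dr": [0,0,-20],"fingers": 1}
    - {"delta_pos": [0,0,-0.06],"dr": [0,0,-30],"fingers": 1}
    - {"delta_pos": [0,0,-0.08],"dr": [0,0,-40],"fingers": 1}
    - {"delta_pos": [0,0,-0.1],"dr": [0,0,-50],"fingers": 1}

```text
time: 37.95
tool_pos: [0.6675, -0.1186, 0.0761]
tool_rot: [-3.141, -0.001, 0.791]
contact_force: [0.4, 6.8, 3.5]
opening: 0.0098
grip_force: 25.0
```

Call:
step_arm:
  increments:
    - {"delta_pos": [0,0,-0.02],"dr": [0,0,-10],"fingers": 1}
    - {"delta_pos": [0,0,-0.04],"dr": [0,0,-20],"fingers": 1}
    - {"delta_pos": [0,0,-0.06],"dr": [0,0,-30],"fingers": 1}
    - {"delta_pos": [0,0,-0.08],"dr": [0,0,-40],"fingers": 1}
    - {"delta_pos": [0,0,-0.1],"dr": [0,0,-50],"fingers": 1}

```text
time: 38.58
tool_pos: [0.6671, -0.1186, 0.0769]
tool_rot: [-3.141, -0.002, 1.663]
contact_force: [-0.2, 6.6, 3.6]
opening: 0.0103
grip_force: 25.0
```

Call:
step_arm:
  increments:
    - {"delta_pos": [0,0,-0.02],"dr": [0,0,-10],"fingers": 1}
    - {"delta_pos": [0,0,-0.04],"dr": [0,0,-20],"fingers": 1}
    - {"delta_pos": [0,0,-0.06],"dr": [0,0,-30],"fingers": 1}
    - {"delta_pos": [0,0,-0.08],"dr": [0,0,-40],"fingers": 1}
    - {"delta_pos": [0,0,-0.1],"dr": [0,0,-50],"fingers": 1}

```text
time: 39.2
tool_pos: [0.6666, -0.1191, 0.0776]
tool_rot: [-3.141, -0.003, 2.536]
contact_force: [-2.2, 4.6, 3.7]
opening: 0.0101
grip_force: 25.0
```

Call:
step_arm:
  increments:
    - {"delta_pos": [0,0,-0.02],"dr": [0,0,-10],"fingers": 1}
    - {"delta_pos": [0,0,-0.04],"dr": [0,0,-20],"fingers": 1}
    - {"delta_pos": [0,0,-0.06],"dr": [0,0,-30],"fingers": 1}
    - {"delta_pos": [0,0,-0.08],"dr": [0,0,-40],"fingers": 1}
    - {"delta_pos": [0,0,-0.1],"dr": [0,0,-50],"fingers": 1}

```text
time: 39.83
tool_pos: [0.6666, -0.12, 0.0785]
tool_rot: [3.141, -0.002, -2.875]
contact_force: [-1.4, 2.3, 2.0]
opening: 0.01
grip_force: 25.0
```

Call:
step_arm:
  increments:
    - {"delta_pos": [0,0,-0.02],"dr": [0,0,-10],"fingers": 1}
    - {"delta_pos": [0,0,-0.04],"dr": [0,0,-20],"fingers": 1}
    - {"delta_pos": [0,0,-0.04],"dr": [0,0,-20],"fingers": 1}
    - {"delta_pos": [0,0,-0.04],"dr": [0,0,-20],"fingers": 0.5}
    - {"delta_pos": [0,0,-0.04],"dr": [0,0,-20],"fingers": 0.5}

```text
time: 40.45
tool_pos: [0.6678, -0.1201, 0.0791]
tool_rot: [-3.141, 0.0, -2.533]
contact_force: [-0.9, -1.3, -0.9]
opening: 0.0223
grip_force: 0.0
```

Run:
```python
from h import *
go(.6675,-.1187,.1055,-147)
```

```text
{'time': 40.45, 'tool_pos': [0.668, -0.12, 0.079], 'tool_rot': [-3.141, 0.0, -2.533], 'opening': 0.022, 'contact_force': [-0.937, -1.318, -0.929], 'grip_force': 0.0, 'qpos': [-0.291, 0.751, 1.235, -0.0, 1.155, -2.47]}
delta cm [-0.06  0.13 -2.64] dr [-0.   0.   1.8] yaw -145.16
```

Call:
step_arm:
  increments:
    - {"delta_pos": [0,0,-1.3],"dr": [0,0,0],"fingers": 0.5}
    - {"delta_pos": [0,0.1,-2.6],"dr": [0,0,0],"fingers": 0.5}
    - {"delta_pos": [0,0.1,-2.6],"dr": [0,0,0],"fingers": 1}
    - {"delta_pos": [0,0.1,-2.6],"dr": [0,0,0],"fingers": 1}
    - {"delta_pos": [0,0.1,-2.6],"dr": [0,0,0],"fingers": 1}

```text
time: 41.08
tool_pos: [0.6666, -0.119, 0.1047]
tool_rot: [3.141, -0.001, -2.532]
contact_force: [0.4, 0.0, 0.1]
opening: 0.0013
grip_force: 0.0
```

Call:
step_arm:
  increments:
    - {"delta_pos": [0,0,0],"dr": [0,0,0],"fingers": 1}
    - {"delta_pos": [0,0,0.5],"dr": [0,0,0],"fingers": 1}
    - {"delta_pos": [0,0,1],"dr": [0,0,0],"fingers": 1}
    - {"delta_pos": [0,0,1.3],"dr": [0,0,0],"fingers": 1}
    - {"delta_pos": [0,0,1.3],"dr": [0,0,0],"fingers": 1}

```text
time: 41.7
tool_pos: [0.6671, -0.1191, 0.0926]
tool_rot: [-3.141, 0.0, -2.531]
contact_force: [-0.5, -0.7, 3.9]
opening: 0.0006
grip_force: 2.1
```

Call:
step_arm:
  increments:
    - {"delta_pos": [0,0,0.1],"dr": [0,0,0],"fingers": 1}
    - {"delta_pos": [0,0,0.2],"dr": [0,0,0],"fingers": 1}
    - {"delta_pos": [0,0,0.3],"dr": [0,0,0],"fingers": 1}
    - {"delta_pos": [0,0,0.4],"dr": [0,0,0],"fingers": 1}
    - {"delta_pos": [0,0,0.4],"dr": [0,0,0],"fingers": 1}

```text
time: 42.32
tool_pos: [0.6679, -0.1192, 0.0895]
tool_rot: [-3.139, 0.002, -2.531]
contact_force: [0.8, 1.6, 7.3]
opening: 0.0005
grip_force: 4.0
```

Call:
step_arm:
  increments:
    - {"delta_pos": [0,0,0.1],"dr": [0,0,0],"fingers": 1}
    - {"delta_pos": [0,0,0.15],"dr": [0,0,0],"fingers": 1}
    - {"delta_pos": [0,0,0.2],"dr": [0,0,0],"fingers": 1}
    - {"delta_pos": [0,0,0.2],"dr": [0,0,0],"fingers": 1}
    - {"delta_pos": [0,0,0.2],"dr": [0,0,0],"fingers": 1}

```text
time: 42.95
tool_pos: [0.6691, -0.1194, 0.0888]
tool_rot: [-3.137, 0.004, -2.531]
contact_force: [1.6, 0.6, 11.9]
opening: 0.0004
grip_force: 5.9
```

Call:
step_arm:
  increments:
    - {"delta_pos": [0,0,-1],"dr": [0,0,0],"fingers": 1}
    - {"delta_pos": [0,0,-3],"dr": [0,0,0],"fingers": 1}
    - {"delta_pos": [0,0,-5],"dr": [0,0,10],"fingers": 0.5}
    - {"delta_pos": [0,0,-6],"dr": [0,0,20],"fingers": 0.5}
    - {"delta_pos": [0,0,-6],"dr": [0,0,30],"fingers": 0.5}

```text
time: 43.58
tool_pos: [0.6671, -0.1192, 0.1469]
tool_rot: [-3.141, 0.001, -3.061]
contact_force: [0.6, 0.7, -0.6]
opening: 0.0221
grip_force: 0.0
```

Call:
step_arm:
  increments:
    - {"delta_pos": [0,0,0],"dr": [0,0,10],"fingers": 0.5}
    - {"delta_pos": [0,0,0],"dr": [0,0,20],"fingers": 0.5}
    - {"delta_pos": [0,0,0],"dr": [0,0,30],"fingers": 0.5}
    - {"delta_pos": [0,0,0],"dr": [0,0,40],"fingers": 0.5}
    - {"delta_pos": [0,0,0],"dr": [0,0,50],"fingers": 0.5}

```text
time: 44.2
tool_pos: [0.6666, -0.119, 0.1455]
tool_rot: [-3.141, -0.001, 2.35]
contact_force: [0.1, -0.3, 0.0]
opening: 0.0229
grip_force: 0.0
```

Call:
step_arm:
  increments:
    - {"delta_pos": [0,0,0],"dr": [0,0,10],"fingers": 0.5}
    - {"delta_pos": [0,0,0],"dr": [0,0,20],"fingers": 0.5}
    - {"delta_pos": [0,0,0],"dr": [0,0,30],"fingers": 0.5}
    - {"delta_pos": [0,0,0],"dr": [0,0,40],"fingers": 0.5}
    - {"delta_pos": [0,0,0],"dr": [0,0,50],"fingers": 0.5}

```text
time: 44.82
tool_pos: [0.6665, -0.1189, 0.1455]
tool_rot: [-3.14, -0.0, 1.477]
contact_force: [-0.2, 0.1, -0.4]
opening: 0.0227
grip_force: 0.0
```

Call:
step_arm:
  increments:
    - {"delta_pos": [0,0,0],"dr": [0,0,10],"fingers": 0.5}
    - {"delta_pos": [0,0,0],"dr": [0,0,20],"fingers": 0.5}
    - {"delta_pos": [0,0,0],"dr": [0,0,30],"fingers": 0.5}
    - {"delta_pos": [0,0,0],"dr": [0,0,40],"fingers": 0.5}
    - {"delta_pos": [0,0,0],"dr": [0,0,50],"fingers": 0.5}

```text
time: 45.45
tool_pos: [0.6665, -0.1189, 0.1455]
tool_rot: [-3.141, 0.001, 0.604]
contact_force: [-0.1, -0.0, 0.4]
opening: 0.0232
grip_force: 0.0
```

Call:
step_arm:
  increments:
    - {"delta_pos": [0,0,0],"dr": [0,0,10],"fingers": 0.5}
    - {"delta_pos": [0,0,0],"dr": [0,0,20],"fingers": 0.5}
    - {"delta_pos": [0,0,0],"dr": [0,0,30],"fingers": 0.5}
    - {"delta_pos": [0,0,0],"dr": [0,0,40],"fingers": 0.5}
    - {"delta_pos": [0,0,0],"dr": [0,0,40],"fingers": 0.5}

```text
time: 46.08
tool_pos: [0.6666, -0.119, 0.1456]
tool_rot: [-3.142, 0.001, -0.086]
contact_force: [0.1, -0.2, -1.0]
opening: 0.023
grip_force: 0.0
```

Run:
```python
from h import *
go(.6545,-.2143,.146,-7)
```

```text
{'time': 46.075, 'tool_pos': [0.667, -0.119, 0.146], 'tool_rot': [-3.142, 0.001, -0.086], 'opening': 0.023, 'contact_force': [0.063, -0.153, -1.026], 'grip_force': 0.0, 'qpos': [-0.29, 0.688, 1.164, -0.0, 1.29, 1.368]}
delta cm [-0.38  9.6  -0.04] dr [-0.   0.1  2. ] yaw -4.95
```

Call:
step_arm:
  increments:
    - {"delta_pos": [-0.1,3,0],"dr": [0,0,0],"fingers": 0.5}
    - {"delta_pos": [-0.3,6,0],"dr": [0,0,0],"fingers": 0.5}
    - {"delta_pos": [-0.4,9.6,0],"dr": [0,0,0],"fingers": 0.5}
    - {"delta_pos": [-0.4,9.6,0],"dr": [0,0,0],"fingers": 0.5}
    - {"delta_pos": [-0.4,9.6,0],"dr": [0,0,0],"fingers": 0.5}

```text
time: 46.7
tool_pos: [0.6544, -0.2139, 0.1459]
tool_rot: [-3.141, 0.001, -0.086]
contact_force: [-0.4, -0.1, 0.9]
opening: 0.023
grip_force: 0.0
```

Call:
step_arm:
  increments:
    - {"delta_pos": [0,0,2],"dr": [0,0,0],"fingers": 0.5}
    - {"delta_pos": [0,0,4],"dr": [0,0,0],"fingers": 0.5}
    - {"delta_pos": [0,0,6],"dr": [0,0,0],"fingers": 0.5}
    - {"delta_pos": [0,0,7.15],"dr": [0,0,0],"fingers": 0.5}
    - {"delta_pos": [0,0,7.15],"dr": [0,0,0],"fingers": 0.5}

```text
time: 47.32
tool_pos: [0.6542, -0.2134, 0.0739]
tool_rot: [-3.141, 0.002, -0.086]
contact_force: [-0.3, 0.4, -1.6]
opening: 0.0227
grip_force: 0.0
```

Call:
step_arm:
  increments:
    - {"delta_pos": [0,0,0],"dr": [0,0,0],"fingers": 0.5}
    - {"delta_pos": [0,0,0],"dr": [0,0,0],"fingers": 1}
    - {"delta_pos": [0,0,0],"dr": [0,0,0],"fingers": 1}
    - {"delta_pos": [0,0,0],"dr": [0,0,0],"fingers": 1}
    - {"delta_pos": [0,0,0],"dr": [0,0,0],"fingers": 1}
  newtons: 25

```text
time: 47.95
tool_pos: [0.6548, -0.2143, 0.0753]
tool_rot: [3.141, -0.001, -0.088]
contact_force: [1.2, 1.9, 3.6]
opening: 0.0099
grip_force: 25.0
```

Call:
step_arm:
  increments:
    - {"delta_pos": [0,0,-0.02],"dr": [0,0,-10],"fingers": 1}
    - {"delta_pos": [0,0,-0.04],"dr": [0,0,-20],"fingers": 1}
    - {"delta_pos": [0,0,-0.06],"dr": [0,0,-30],"fingers": 1}
    - {"delta_pos": [0,0,-0.08],"dr": [0,0,-40],"fingers": 1}
    - {"delta_pos": [0,0,-0.1],"dr": [0,0,-50],"fingers": 1}

```text
time: 48.58
tool_pos: [0.6547, -0.2138, 0.0761]
tool_rot: [-3.142, -0.001, 0.79]
contact_force: [-0.9, 2.8, 4.1]
opening: 0.0099
grip_force: 25.0
```

Call:
step_arm:
  increments:
    - {"delta_pos": [0,0,-0.02],"dr": [0,0,-10],"fingers": 1}
    - {"delta_pos": [0,0,-0.04],"dr": [0,0,-20],"fingers": 1}
    - {"delta_pos": [0,0,-0.06],"dr": [0,0,-30],"fingers": 1}
    - {"delta_pos": [0,0,-0.08],"dr": [0,0,-40],"fingers": 1}
    - {"delta_pos": [0,0,-0.1],"dr": [0,0,-50],"fingers": 1}

```text
time: 49.2
tool_pos: [0.6544, -0.2137, 0.077]
tool_rot: [-3.141, -0.001, 1.663]
contact_force: [-1.1, 4.0, 2.4]
opening: 0.0097
grip_force: 25.0
```

Call:
step_arm:
  increments:
    - {"delta_pos": [0,0,-0.02],"dr": [0,0,-10],"fingers": 1}
    - {"delta_pos": [0,0,-0.04],"dr": [0,0,-20],"fingers": 1}
    - {"delta_pos": [0,0,-0.06],"dr": [0,0,-30],"fingers": 1}
    - {"delta_pos": [0,0,-0.08],"dr": [0,0,-40],"fingers": 1}
    - {"delta_pos": [0,0,-0.1],"dr": [0,0,-50],"fingers": 1}

```text
time: 49.82
tool_pos: [0.6543, -0.214, 0.0779]
tool_rot: [3.142, -0.001, 2.536]
contact_force: [-1.3, 2.4, 3.0]
opening: 0.01
grip_force: 25.0
```

Call:
step_arm:
  increments:
    - {"delta_pos": [0,0,-0.02],"dr": [0,0,-10],"fingers": 1}
    - {"delta_pos": [0,0,-0.04],"dr": [0,0,-20],"fingers": 1}
    - {"delta_pos": [0,0,-0.06],"dr": [0,0,-30],"fingers": 1}
    - {"delta_pos": [0,0,-0.08],"dr": [0,0,-40],"fingers": 1}
    - {"delta_pos": [0,0,-0.1],"dr": [0,0,-50],"fingers": 1}

```text
time: 50.45
tool_pos: [0.6542, -0.2144, 0.0789]
tool_rot: [3.141, -0.001, -2.875]
contact_force: [-0.6, 0.3, 2.6]
opening: 0.0102
grip_force: 25.0
```

Call:
step_arm:
  increments:
    - {"delta_pos": [0,0,-0.02],"dr": [0,0,-10],"fingers": 1}
    - {"delta_pos": [0,0,-0.04],"dr": [0,0,-20],"fingers": 1}
    - {"delta_pos": [0,0,-0.04],"dr": [0,0,-20],"fingers": 1}
    - {"delta_pos": [0,0,-0.04],"dr": [0,0,-20],"fingers": 0.5}
    - {"delta_pos": [0,0,-0.04],"dr": [0,0,-20],"fingers": 0.5}

```text
time: 51.08
tool_pos: [0.6544, -0.2144, 0.0788]
tool_rot: [3.141, -0.0, -2.533]
contact_force: [-0.2, 0.7, -0.3]
opening: 0.0219
grip_force: 0.0
```

Run:
```python
from h import *
go(.6547,-.2139,.1055,-147)
```

```text
{'time': 51.075, 'tool_pos': [0.654, -0.214, 0.079], 'tool_rot': [3.141, -0.0, -2.533], 'opening': 0.022, 'contact_force': [-0.235, 0.696, -0.325], 'grip_force': 0.0, 'qpos': [-0.428, 0.77, 1.198, -0.0, 1.174, -2.607]}
delta cm [-0.05  0.02 -2.67] dr [ 0.  -0.   1.8] yaw -145.15
```

Call:
step_arm:
  increments:
    - {"delta_pos": [0,0,-1.3],"dr": [0,0,0],"fingers": 0.5}
    - {"delta_pos": [0,0.05,-2.6],"dr": [0,0,0],"fingers": 0.5}
    - {"delta_pos": [0,0.05,-2.6],"dr": [0,0,0],"fingers": 1}
    - {"delta_pos": [0,0.05,-2.6],"dr": [0,0,0],"fingers": 1}
    - {"delta_pos": [0,0.05,-2.6],"dr": [0,0,0],"fingers": 1}

```text
time: 51.7
tool_pos: [0.6539, -0.2138, 0.1046]
tool_rot: [3.141, -0.0, -2.532]
contact_force: [0.8, 0.2, -1.0]
opening: 0.0011
grip_force: 0.0
```

Call:
step_arm:
  increments:
    - {"delta_pos": [0,0,0],"dr": [0,0,0],"fingers": 1}
    - {"delta_pos": [0,0,0.5],"dr": [0,0,0],"fingers": 1}
    - {"delta_pos": [0,0,1],"dr": [0,0,0],"fingers": 1}
    - {"delta_pos": [0,0,1.3],"dr": [0,0,0],"fingers": 1}
    - {"delta_pos": [0,0,1.3],"dr": [0,0,0],"fingers": 1}

```text
time: 52.32
tool_pos: [0.6544, -0.2139, 0.0925]
tool_rot: [-3.141, 0.0, -2.531]
contact_force: [0.4, 1.5, 3.6]
opening: 0.0002
grip_force: 2.2
```

Call:
step_arm:
  increments:
    - {"delta_pos": [0,0,0.1],"dr": [0,0,0],"fingers": 1}
    - {"delta_pos": [0,0,0.2],"dr": [0,0,0],"fingers": 1}
    - {"delta_pos": [0,0,0.3],"dr": [0,0,0],"fingers": 1}
    - {"delta_pos": [0,0,0.4],"dr": [0,0,0],"fingers": 1}
    - {"delta_pos": [0,0,0.4],"dr": [0,0,0],"fingers": 1}

```text
time: 52.95
tool_pos: [0.6552, -0.2141, 0.0895]
tool_rot: [-3.139, 0.002, -2.531]
contact_force: [1.3, 1.4, 7.9]
opening: 0.0006
grip_force: 3.9
```

Final press, then retreat upwards and toward the robot to clear the view.

Call:
step_arm:
  increments:
    - {"delta_pos": [0,0,0.1],"dr": [0,0,0],"fingers": 1}
    - {"delta_pos": [0,0,0.15],"dr": [0,0,0],"fingers": 1}
    - {"delta_pos": [0,0,0.2],"dr": [0,0,0],"fingers": 1}
    - {"delta_pos": [0,0,0.2],"dr": [0,0,0],"fingers": 1}
    - {"delta_pos": [0,0,0.2],"dr": [0,0,0],"fingers": 1}

```text
time: 53.58
tool_pos: [0.6563, -0.2143, 0.0889]
tool_rot: [-3.136, 0.004, -2.531]
contact_force: [1.6, 0.9, 12.5]
opening: 0.0005
grip_force: 5.9
```

Call:
step_arm:
  increments:
    - {"delta_pos": [0,0,-2],"dr": [0,0,0],"fingers": 1}
    - {"delta_pos": [0,0,-6],"dr": [0,0,0],"fingers": 1}
    - {"delta_pos": [0,0,-11],"dr": [0,0,0],"fingers": 1}
    - {"delta_pos": [4,3,-16],"dr": [0,0,0],"fingers": 1}
    - {"delta_pos": [8,6,-20],"dr": [0,0,0],"fingers": 1}

```text
time: 54.2
tool_pos: [0.5607, -0.2107, 0.2806]
tool_rot: [3.141, -0.0, -2.531]
contact_force: [-0.2, -0.6, -0.2]
opening: 0.0003
grip_force: 0.0
```

Call:
step_arm:
  increments:
    - {"delta_pos": [4,3,0],"dr": [0,0,0],"fingers": 1}
    - {"delta_pos": [8,6,0],"dr": [0,0,0],"fingers": 1}
    - {"delta_pos": [8,6,0],"dr": [0,0,0],"fingers": 1}
    - {"delta_pos": [8,6,0],"dr": [0,0,0],"fingers": 1}
    - {"delta_pos": [8,6,0],"dr": [0,0,0],"fingers": 1}

```text
time: 54.82
tool_pos: [0.4628, -0.2076, 0.2797]
tool_rot: [-3.142, 0.0, -2.531]
contact_force: [0.2, -0.8, 0.5]
opening: 0.0005
grip_force: 0.0
```

Run:
```python
from h import *
st();a=shot("scene","s7.png")
cv2.imwrite("pics/s7c.png",cv2.resize(a[190:280,255:405,::-1],(750,450),interpolation=cv2.INTER_CUBIC))
```

```text
{'time': 54.825, 'tool_pos': [0.463, -0.208, 0.28], 'tool_rot': [-3.142, 0.0, -2.531], 'opening': 0.0, 'contact_force': [0.226, -0.847, 0.461], 'grip_force': 0.0, 'qpos': [-0.573, 0.272, 1.476, 0.0, 1.393, -2.754]}
```

View pics/s7c.png

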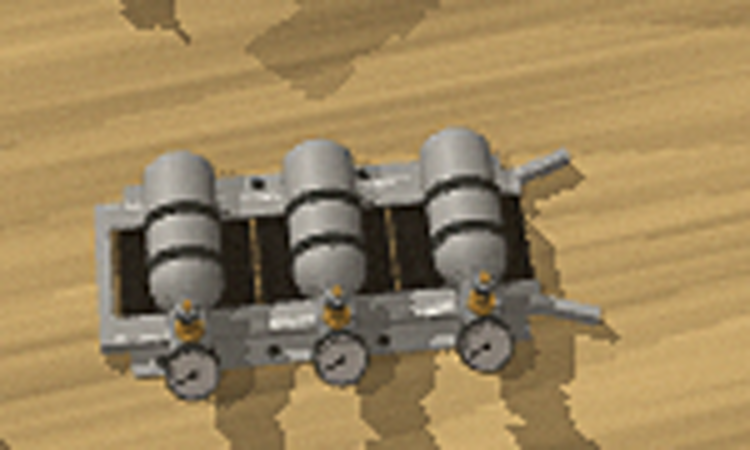

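All three needles point left and down, and the three tanks lie square in the rack. Handing in.

```bash
python3 -c "
from cell import robot
print(robot.hand_in())"
```

```text
the job is handed in; nothing more can be done
None
```

I handed the job in after 55 s of robot time: all three tanks are in the rack, their nuts undone and tips pressed, and all three gauges read empty in the last picture; hand-in gave back no verdict.

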